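Raise the ratchet support three clicks and load the module

ROBOT

A 7-joint arm with a two-finger parallel gripper is mounted at the origin on a cart in front of the work surface, level with it; the furniture and walls round the work are solid. World frame = base frame: x ahead of the robot, y to its left, z up, the work surface at z = 0. Lengths are in m, angles in rad, forces in N, time in s.
With the tool pointing down it reaches from about 0.4 to 0.9 m from the base axis. Payload 5.6 kg.
Tool frame: the origin (TCP) lies at the very end of the fingers, on their centre line; the grasp point (between the pads) lies 19 mm behind it; z points along the fingers, x is the direction in which the jaws open and shut, and the axes are right-handed (so a half turn about z gives the same grasp; the last joint's range is limited). The gripper opens to 92 mm and grips with 3 to 60 N. Pads are 20 mm wide; open, the fingers measure 128 mm over their backs; the gripper's body (75 mm by 189 mm) begins 69 mm behind the grasp point.
Start: joints at [-1.267, 0.468, -0.012, 1.603, 0.006, 1.071, -0.056], TCP at [0.221, 0.611, 0.215] pointing down, gripper open.
Joint ranges: [-2.53, 2.53], [-0.31, 2.02], [-1.57, 1.55], [0.28, 2.44], [-1.29, 4.43], [0.15, 1.84], [-2.92, 2.92]. Speed limits (rad/s): [2.57, 2.57, 3.14, 3.14, 3.14, 3.14, 3.14].

INTERFACE

Orientations are given as a rotation vector (axis times angle).
In Python, from cell import get_obs, grab_frame, hand_in gives the robot as it stands. The module is installed in compiled form; this text tells all that it offers.
- The arm moves only by the tool send_rows, never from a script. Its argument "steps" is a list of rows, each an object with "xyz": the shift along the tool's x, y, z in mm, a list of three; "rotation": the turn, a rotation vector about the tool's x, y, z in degrees, a list of three; "fingers": the finger opening in mm, from 0 to 91.9. In form: [{"xyz": [x, y, z], "rotation": [ax, ay, az], "fingers": fingers}, ...]. A call has 1 to 12 rows; each row shifts and turns the commanded pose from where the row before left it, along the tool's axes as they then stand; what a row does not reach is not made up. A row lasts 1/12 s, in which the tool goes at most 41.7 mm and 7.16 degrees, less where a joint would pass 70% of its speed; a pose out of reach is approached as far as the arm can. A call with a gripper value outside its range is refused whole. The fingers move at their own pace and stop on an object; the grip force is fixed at half the most. Time passes only in rows, so rows that do not move let the fingers close. It gives the time, the measured TCP pose, the force and the opening at its end, in the units of the state.
- get_obs(): the state, without advancing time (a new reading comes with each control period).
- grab_frame(name): name is "side" or "top" or "wrist"; returns a dict with "frame" (400x640x3 uint8, red, green, blue), "mtx" (3x3 intrinsics, pixels), "distortion" ([k1, k2, p1, p2, k3] as OpenCV has them; the pictures are not rectified), "pose" (4x4, takes a point from camera to world coordinates). Camera axes: x right, y down, z forward; pixel columns grow to the right and rows downward; lengths in m; the calibration is good to about 2 mm. A picture is of the moment at which its call begins. There is no depth.
- hand_in(): hands the job in, once; it reports no verdict.
The state is a dict: "time": time; "joint_positions": joint angles; "qvel": joint speeds; "effort": joint torques, N m; "tool_pos": TCP position; "orientation": TCP orientation; "contact_force": force on the tool from outside, world axes, zero at the start; "moment": the same for the moment, N m; "grip_width": finger opening in m.
Only numpy, scipy, OpenCV 4.12 (cv2) and the standard library are available. Lean on these libraries where they do the work, as an engineer would, in place of code of your own. Each camera call takes 0.05 s, during which the arm holds its last target.

TASK

Grip the saddle of the ratchet work support and raise its column by exactly three clicks of the pawl from where it stands now, then ease it back down until the pawl carries it and let go; do not drop it or force it down onto the pawl. Then lay the relay module the right way up in the saddle's nest, its length along the saddle, flat between the two end lips, without pressing hard on it, and leave the other things on the bench where they are.

Things in the scene. Friction and masses are not known exactly. Their poses are not given: they have to be found in the camera images.
- stand: Ratchet work support, fixed to the bench: dark base plate 104x90x12 mm, on it an upright grey guide channel 40x33 mm, top 115 mm over the bench, open on its -x side, where a spring pawl sits. Origin: centre of the base's underside; z up. Only the saddle reaches above 115 mm. The column slides straight up in it and starts in one of its five lowest notches.
- column: Toothed steel column (0.45 kg, 1 N guide friction, 104 mm of travel) with an aluminium saddle on top: block 84 mm along x, 44 along y, 16 high. Origin: centre of the saddle's flat top = nest floor, 144 mm over the bench in the lowest notch; axes as the stand's. At each x end a lip 5 mm high, 3.5 thick, 77 mm clear between; y sides open.
- saddle (a point): Centre of the saddle block, 8 mm under the nest floor: grip here from above, across the 44 mm (along y). Notches are spaced unevenly, 9 to 20 mm (not marked), so height does not tell the count; clicks count from the starting notch. There is no coming down past a notch already clicked.
- pawl_block: Pivot pin of the pawl, at the stand's front, 70 mm over the bench; origin its middle. Do not handle. Lifting, in the last 5 mm before each notch the pawl rides up a tooth and the pull grows by 6 to 9 N; then the pull falls back to the plain weight and 2.5 mm higher the pawl is surely in: one click. Let down, the column sinks to that notch and rests on the pawl, which may bear 40 N at most, weight included.
- module_mid (a point): Relay module: white plastic box 46 mm along its x, 72 mm along its y, 30 mm high, 0.06 kg, lying on the bench right way up. Point at its centre, 15 mm over its underside; z up. Grip across the 46 mm. It goes in the nest with its y along the column's x, either way round, with 2.5 mm of play at each end, 1 mm over the saddle's sides; press it with less than 30 N.
- gauge_block: Bystander: small steel gauge block, 30x35x12 mm, lying between stand and module. Origin: centre of the underside.
- card_pack: Bystander: banded pack of cards, 62x92x26 mm. Origin: centre of the underside.
- tape_roll: Bystander: roll of brown tape, 70 mm across, 19 mm high. Origin: centre of the underside.
- setting_plug: Bystander: brass setting plug with a black top, 22 mm across, 47 mm high. Origin: centre of the underside.
- grease_tin: Bystander: flat tin, 70 mm across, 28 mm high. Origin: centre of the underside.

How it is judged:
On the way:
1. the column has been raised by exactly three notches, rests on its pawl there and has been let go (((z of column in the frame of stand between 0.169 and 0.175 m and distance of column from where it was at the start of the episode between 0.025 and 0.031 m) or (z of column in the frame of stand between 0.179 and 0.185 m and distance of column from where it was at the start of the episode between 0.026 and 0.032 m) or (z of column in the frame of stand between 0.199 and 0.205 m and distance of column from where it was at the start of the episode between 0.036 and 0.042 m) or (z of column in the frame of stand between 0.218 and 0.224 m and distance of column from where it was at the start of the episode between 0.046 and 0.052 m) or (z of column in the frame of stand between 0.237 and 0.243 m and distance of column from where it was at the start of the episode between 0.055 and 0.061 m)) and contact force between the fingers and column below 0.3 N and contact force between pawl_block and column above 1 N), for 0.2 s.
At the end, for the whole second after the job is handed in: The column rests on its pawl exactly three notches above its start (height within 3 mm); the module lies right way up and flat in the nest, aligned within 0.09 rad, centred within 4 mm along and 6 mm across the saddle; the fingers are off the column (((z of column in the frame of stand between 0.169 and 0.175 m and distance of column from where it was at the start of the episode between 0.025 and 0.031 m) or (z of column in the frame of stand between 0.179 and 0.185 m and distance of column from where it was at the start of the episode between 0.026 and 0.032 m) or (z of column in the frame of stand between 0.199 and 0.205 m and distance of column from where it was at the start of the episode between 0.036 and 0.042 m) or (z of column in the frame of stand between 0.218 and 0.224 m and distance of column from where it was at the start of the episode between 0.046 and 0.052 m) or (z of column in the frame of stand between 0.237 and 0.243 m and distance of column from where it was at the start of the episode between 0.055 and 0.061 m)) and x of module_mid in the frame of column between -0.004 and 0.004 m and y of module_mid in the frame of column between -0.006 and 0.006 m and z of module_mid in the frame of column between 0.012 and 0.018 m and angle between module_mid's own z axis and vertical below 0.06 rad and angle between the y axis of module_mid and the x axis of column, either way round below 0.09 rad and contact force between the fingers and column below 0.3 N); the robot touches nothing.
It fails at once if the column was let go unsupported and fell (faster than 0.12 m/s with the fingers off it) (linear speed of column above 0.12 m/s and contact force between the fingers and column below 0.3 N).
It fails at once if the column was forced down onto its pawl (more than 40 N) (contact force between pawl_block and column above 40 N).
It fails at once if the module was pressed into the saddle with more than 30 N (contact force between module and column above 30 N).
It fails at once if another thing on the bench was disturbed (moved over 20 mm) (distance of any of gauge_block, card_pack, tape_roll, setting_plug, grease_tin from where it was at the start of the episode above 0.02 m).
It also fails if it takes over 72 s, if anything falls off the work surface, if the arm or the gripper's body presses on something with over 40 N, if the wrist force passes 120 N, or if a joint passes its speed limit or range.

## Working session

There is one attempt and no reset: what is moved stays moved. The work goes in short steps, Python scripts to look and compute and a tool call to move; the robot and the scene stay as the last step left them, time stands still between calls to the robot, and variables do not carry over. Pictures are saved under pics/ and viewed, and the job is handed in when it is done.

Besides the shell and the picture viewer there is one more tool, called after "Request:" by a JSON object that holds its "api" and its "payload", one argument or row to a line. send_rows: Moves the arm, as the interface text tells. Its arguments: {"type":"object","properties":{"steps":{"type":"array"}},"required":["steps"]}

```bash
mkdir -p pics; cat > h.py <<'E'
import numpy as np, cv2
from cell import get_obs, grab_frame, hand_in
def save(n,f):
    g=grab_frame(n); cv2.imwrite(f'pics/{f}.png',g['frame'][:,:,::-1]); np.savez(f'pics/{f}.npz',mtx=g['mtx'],d=np.array(g['distortion']),pose=g['pose']); return g
def load(f):
    return np.load(f'pics/{f}.npz')
def pix2plane(f,uv,z):
    c=load(f); p=cv2.undistortPoints(np.array(uv,float).reshape(-1,1,2),c['mtx'],c['d']).reshape(-1,2)
    d=np.c_[p,np.ones(len(p))]@c['pose'][:3,:3].T; o=c['pose'][:3,3]
    return o+d*((z-o[2])/d[:,2])[:,None]
def proj(f,P):
    c=load(f); T=np.linalg.inv(c['pose']); 
    r,_=cv2.Rodrigues(T[:3,:3]); return cv2.projectPoints(np.array(P,float).reshape(-1,1,3),r,T[:3,3],c['mtx'],c['d'])[0].reshape(-1,2)
E
python3 - <<'E'
from h import *
for n in ['side','top','wrist']:
    g=save(n,n+'0'); print(n,g['pose'].round(3).tolist(),g['mtx'].round(1).tolist())
print(get_obs())
E
```

```text
side [[0.861, -0.316, 0.398, 0.05], [-0.508, -0.558, 0.656, -0.73], [0.015, -0.767, -0.641, 0.909], [0.0, 0.0, 0.0, 1.0]] [[503.0, 0.0, 313.7], [0.0, 503.0, 200.6], [0.0, 0.0, 1.0]]
top [[0.006, -0.998, 0.067, 0.427], [-1.0, -0.007, -0.01, 0.074], [0.011, -0.067, -0.998, 1.643], [0.0, 0.0, 0.0, 1.0]] [[503.7, 0.0, 317.4], [0.0, 503.7, 196.4], [0.0, 0.0, 1.0]]
wrist [[0.34, 0.902, 0.265, 0.145], [0.94, -0.326, -0.098, 0.638], [-0.002, 0.283, -0.959, 0.385], [0.0, 0.0, 0.0, 1.0]] [[286.0, 0.0, 322.3], [0.0, 286.0, 197.2], [0.0, 0.0, 1.0]]
{'time': 0.15, 'joint_positions': array([-1.26700631,  0.46826649, -0.01159031,  1.60337964,  0.0060025 ,
        1.07140176, -0.05629677]), 'qvel': array([-0.00210438, -0.0019714 ,  0.00016011, -0.00279939,  0.00031477,
       -0.00111969,  0.00050013]), 'effort': array([ 1.25785267e-03, -5.20949972e+01, -1.20630028e-02, -2.43974769e+01,
       -5.66392718e-02,  1.52606674e-02,  9.22194886e-05]), 'tool_pos': array([0.22084015, 0.61086501, 0.21381315]), 'orientation': array([ 2.57071196e+00,  1.80425672e+00, -1.71775264e-03]), 'contact_force': array([0.56296614, 0.10781365, 0.51096826]), 'moment': array([-0.03905935,  0.01234605,  0.03213296]), 'grip_width': 0.09174031243870144}
```

View pics/side0.png

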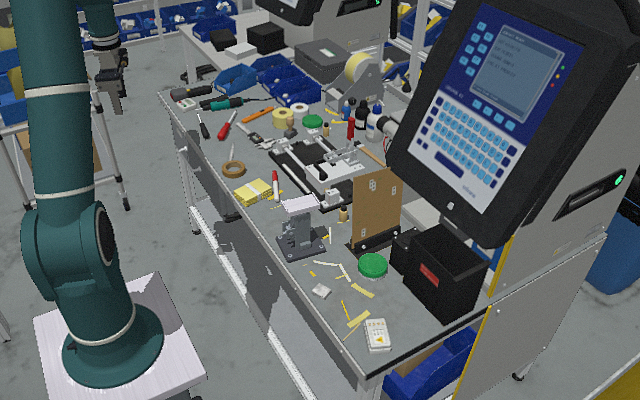

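View pics/top0.png

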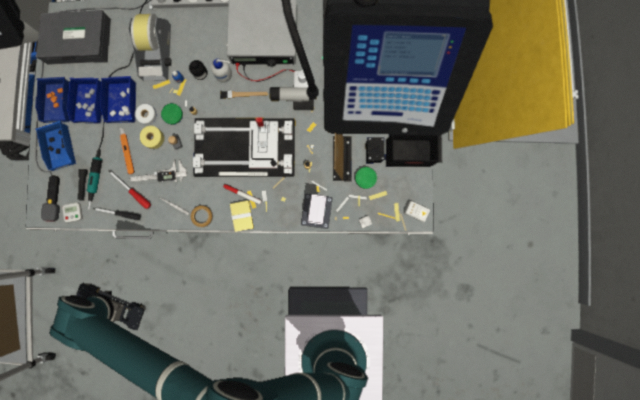

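View pics/wrist0.png

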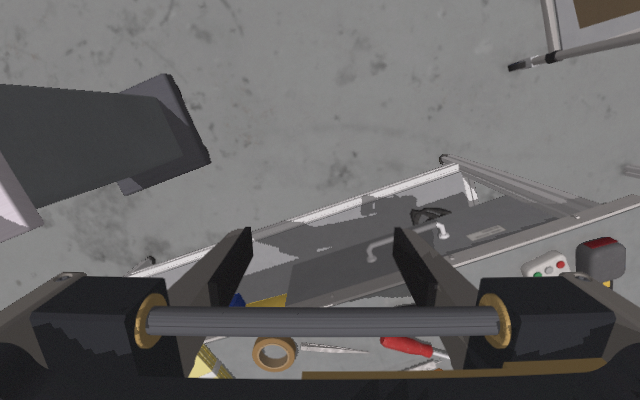

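The stand is near top (317,208), the module near (418,211), and the gauge block near (365,221). I'll zoom in on these.

```bash
python3 - <<'E'
from h import *
a=cv2.imread('pics/top0.png')[160:240,290:450]; cv2.imwrite('pics/topz.png',cv2.resize(a,None,fx=5,fy=5,interpolation=2))
a=cv2.imread('pics/side0.png')[180:360,260:420]; cv2.imwrite('pics/sidez.png',cv2.resize(a,(533,600),interpolation=2))
for n,uv,z in [('stand',(316,208),.16),('mod',(418,211),.03),('gauge',(365,221),.01),('board',(342,158),.1),('card',(242,215),.02),('tape',(201,215),.02),('tin',(365,177),.03)]: print(n,pix2plane('top0',[uv],z).round(3))
E
```

```text
stand [[0.492 0.063 0.16 ]]
mod [[ 0.49  -0.268  0.03 ]]
gauge [[ 0.457 -0.098  0.01 ]]
board [[ 0.65  -0.017  0.1  ]]
card [[0.474 0.3   0.02 ]]
tape [[0.473 0.434 0.02 ]]
tin [[ 0.599 -0.096  0.03 ]]
```

View pics/topz.png

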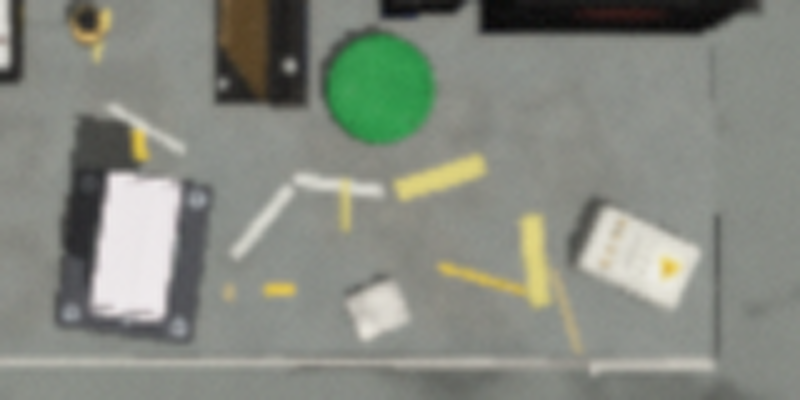

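View pics/sidez.png

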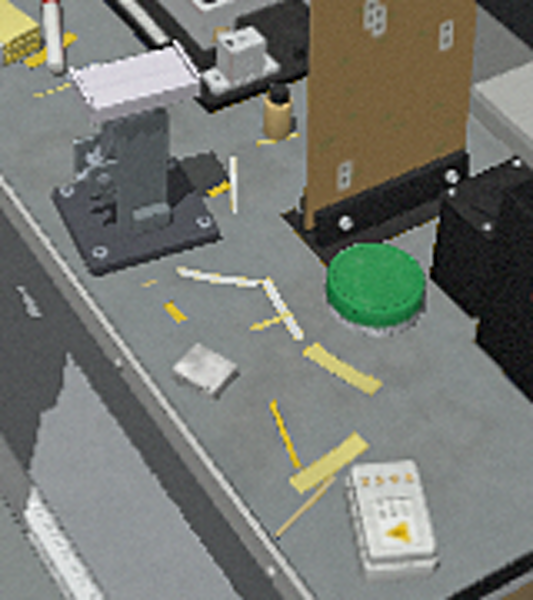

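```bash
cat >> h.py <<'E'
from scipy.spatial.transform import Rotation as Ro
def delta(tx,ty,tz,yaw):
    """target tool: z down, tool x along world yaw (mod pi). returns turn deg (tool rotvec) and shift mm in the turned tool frame"""
    o=get_obs(); R=Ro.from_rotvec(o['orientation']); best=None
    for y in (yaw,yaw+np.pi):
        X=np.array([np.cos(y),np.sin(y),0]);Z=np.array([0,0,-1.]);T=Ro.from_matrix(np.c_[X,np.cross(Z,X),Z])
        rv=np.degrees((R.inv()*T).as_rotvec())
        d=T.inv().apply(np.array([tx,ty,tz])-o['tool_pos'])*1e3
        print('turn',rv.round(2),'shift after',d.round(1))
    print('tcp',o['tool_pos'].round(4),'toolx yaw',np.degrees(np.arctan2(*R.as_matrix()[[1,0],0])).round(2),'F',o['contact_force'].round(2),'w',o['grip_width'].round(4),'t',o['time'],'q',o['joint_positions'].round(2))
E
python3 - <<'E'
from h import *
for z in (.15,.17,.2): 
  p=pix2plane('top0',[(317.2,209.4)],z); print(p.round(4), proj('side0',p).round(1))
y=np.radians(90-6.4)
delta(.49,.063,.36,y)
E
```

```text
[[0.4883 0.0589 0.15  ]] [[299.  202.1]]
[[0.4875 0.0591 0.17  ]] [[298.6 195.6]]
[[0.4862 0.0594 0.2   ]] [[298.  185.5]]
turn [ -0.     0.08 -13.47] shift after [-514.4  328.6 -146.2]
turn [1.2000e-01 0.0000e+00 1.6653e+02] shift after [ 514.4 -328.6 -146.2]Traceback (most recent call last):
  File "<stdin>", line 5, in <module>
  File "h.py", line 23, in delta
    print('tcp',o['tool_pos'].round(4),'toolx yaw',np.degrees(np.arctan2(*R.as_matrix()[[1,0],0])).round(2),'F',o['contact_force'].round(2),'w',o['grip_width'].round(4),'t',o['time'],'q',o['joint_positions'].round(2))
                                                                                                                                                ^^^^^^^^^^^^^^^^^^^^^
AttributeError: 'float' object has no attribute 'round'
```

Request:
{"api": "send_rows", "payload": {
  "steps": [
    {"xyz":[0,0,-36],"rotation":[0,0,-6.8],"fingers":91.9},
    {"xyz":[0,0,-36],"rotation":[0,0,-6.7],"fingers":91.9},
    {"xyz":[-34,22,0],"rotation":[0,0,0],"fingers":91.9},
    {"xyz":[-34,22,0],"rotation":[0,0,0],"fingers":91.9},
    {"xyz":[-34,22,0],"rotation":[0,0,0],"fingers":91.9},
    {"xyz":[-34,22,0],"rotation":[0,0,0],"fingers":91.9},
    {"xyz":[-34,22,0],"rotation":[0,0,0],"fingers":91.9},
    {"xyz":[-34,22,0],"rotation":[0,0,0],"fingers":91.9},
    {"xyz":[-34,22,0],"rotation":[0,0,0],"fingers":91.9},
    {"xyz":[-34,22,0],"rotation":[0,0,0],"fingers":91.9},
    {"xyz":[-34,22,0],"rotation":[0,0,0],"fingers":91.9},
    {"xyz":[-34,22,0],"rotation":[0,0,0],"fingers":91.9}
  ]
}}

```text
time: 1.15
tool_pos: [0.4022, 0.2469, 0.2866]
orientation: [-2.341, -2.094, -0.0]
contact_force: [0.4, 0.8, -0.6]
grip_width: 0.0919
```

Request:
{"api": "send_rows", "payload": {
  "steps": [
    {"xyz":[-34,22,0],"rotation":[0,0,0],"fingers":91.9},
    {"xyz":[-34,22,0],"rotation":[0,0,0],"fingers":91.9},
    {"xyz":[-34,22,0],"rotation":[0,0,0],"fingers":91.9},
    {"xyz":[0,0,0],"rotation":[0,0,0],"fingers":91.9},
    {"xyz":[0,0,0],"rotation":[0,0,0],"fingers":91.9},
    {"xyz":[0,0,0],"rotation":[0,0,0],"fingers":91.9},
    {"xyz":[0,0,0],"rotation":[0,0,0],"fingers":91.9}
  ]
}}

```text
time: 1.73
tool_pos: [0.4554, 0.1417, 0.2864]
orientation: [-2.338, -2.097, 0.0]
contact_force: [0.8, -0.4, 0.3]
grip_width: 0.0918
```

```bash
sed -i "s/o\['grip_width'\].round(4)/round(o['grip_width'],4)/" h.py; python3 - <<'E'
from h import *
save('wrist','w1'); save('side','s1')
delta(.49,.063,.36,np.radians(83.6))
E
```

```text
turn [-0.02 -0.    0.19] shift after [-74.4  43.  -73.6]
turn [ 0.0000e+00 -3.0000e-02 -1.7981e+02] shift after [ 74.4 -43.  -73.6]
tcp [0.4555 0.1417 0.2864] toolx yaw 83.79 F [ 0.19  0.07 -0.46] w 0.092 t 1.8333 q [-0.61  0.09  0.26  1.94 -0.03  1.11  1.12]
```

View pics/w1.png

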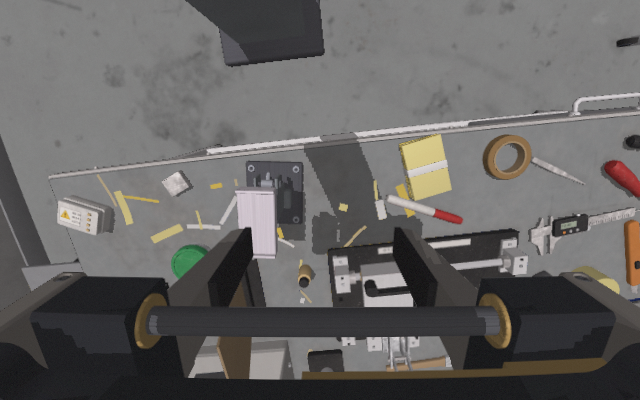

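The wrist view shows the saddle around (257,222), the base plate around (275,195) and the module around (85,215). I'll zoom in for corners.

```bash
python3 - <<'E'
from h import *
a=cv2.imread('pics/w1.png')
b=cv2.resize(a[150:270,225:315],None,fx=6,fy=5,interpolation=2) 
cv2.imwrite('pics/w1a.png',cv2.resize(a[150:270,225:315],None,fx=5,fy=5,interpolation=2))
cv2.imwrite('pics/w1b.png',cv2.resize(a[185:245,45:125],None,fx=8,fy=8,interpolation=2))
E
```

```text
(no output)
```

View pics/w1a.png

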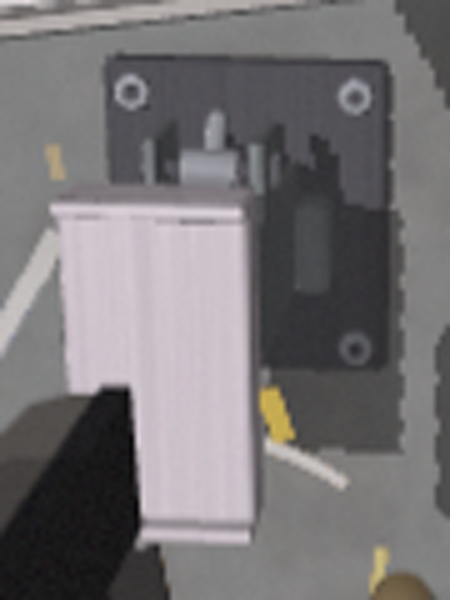

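View pics/w1b.png

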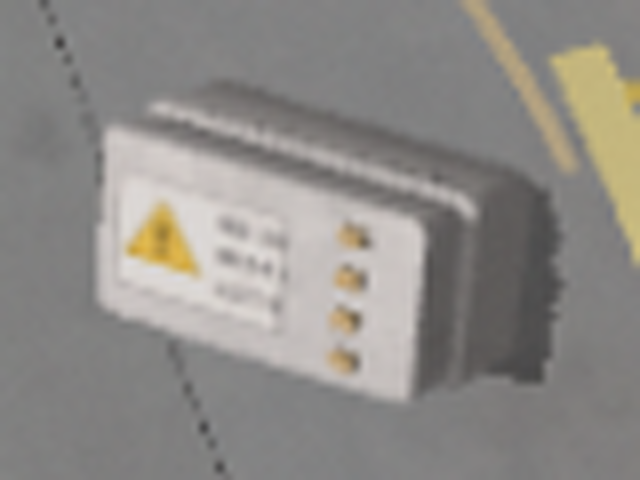

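```bash
python3 - <<'E'
from h import *
from scipy.optimize import least_squares
px=lambda L:[(225+u/5-.4,150+v/5-.4) for u,v in L]
b=pix2plane('w1',px([(105,57),(390,62),(388,370)]),.012); print('plate corners',b.round(4)); 
print('centre',(b[0]+b[2])/2, 'len',np.linalg.norm(b[0]-b[1]),np.linalg.norm(b[1]-b[2]),'yaw',np.degrees(np.arctan2(*(b[2]-b[1])[[1,0]])),np.degrees(np.arctan2(*(b[0]-b[1])[[1,0]]))+90)
# saddle: near lip outer top corners (-x end) and far lip
obs=np.array(px([(52,207),(244,207),(254,541)]))
def mod(p):
    x,y,z,a=p; c,s=np.cos(a),np.sin(a)
    L=np.array([(-.042,-.022),(-.042,.022),(.042,.022)])
    P=np.c_[x+c*L[:,0]-s*L[:,1],y+s*L[:,0]+c*L[:,1],np.full(3,z+.005)]
    return proj('w1',P)
r=least_squares(lambda p:(mod(p)-obs).ravel(),[.49,.06,.15,-.1]); print(r.x.round(4),np.degrees(r.x[3]),r.fun.round(2))
# module top corners z=.03
q=[(45+u/8-.4,185+v/8-.4) for u,v in [(106,122),(430,215),(410,402),(98,302)]]
m=pix2plane('w1',q,.03); print(m.round(4),m.mean(0), [np.linalg.norm(m[i]-m[i-1]).round(4) for i in range(4)], np.degrees(np.arctan2(*(m[1]-m[0])[[1,0]])))
E
```

```text
plate corners [[0.4331 0.0224 0.012 ]
 [0.4446 0.1114 0.012 ]
 [0.5473 0.0975 0.012 ]]
centre [0.49020844 0.05995103 0.012     ] len 0.08969561488088862 0.10360830474667433 yaw -7.733398050672426 -7.3616796067992
[ 0.4925  0.0585  0.1394 -0.127 ] -7.2749199790482715 [-0.13 -0.28 -0.02  0.37  0.16 -0.09]
[[ 0.4576 -0.2914  0.03  ]
 [ 0.4844 -0.2284  0.03  ]
 [ 0.524  -0.2468  0.03  ]
 [ 0.4952 -0.3082  0.03  ]] [ 0.49030074 -0.26869439  0.03      ] [np.float64(0.0412), np.float64(0.0685), np.float64(0.0437), np.float64(0.0677)] 67.01332098762443
```

```bash
python3 - <<'E'
from h import *
delta(.491,.0595,.20,np.radians(82.5))
E
```

```text
turn [-0.02 -0.    1.29] shift after [-76.9  45.9  86.4]
turn [ 0.0000e+00 -3.0000e-02 -1.7871e+02] shift after [ 76.9 -45.9  86.4]
tcp [0.4555 0.1417 0.2864] toolx yaw 83.79 F [ 0.19  0.07 -0.46] w 0.092 t 1.8333 q [-0.61  0.09  0.26  1.94 -0.03  1.11  1.12]
```

Request:
{"api": "send_rows", "payload": {
  "steps": [
    {"xyz":[0,0,0],"rotation":[0,0,1.29],"fingers":91.9},
    {"xyz":[-19.2,11.5,0],"rotation":[0,0,0],"fingers":91.9},
    {"xyz":[-19.2,11.5,0],"rotation":[0,0,0],"fingers":91.9},
    {"xyz":[-19.2,11.5,0],"rotation":[0,0,0],"fingers":91.9},
    {"xyz":[-19.2,11.5,0],"rotation":[0,0,0],"fingers":91.9},
    {"xyz":[0,0,22],"rotation":[0,0,0],"fingers":91.9},
    {"xyz":[0,0,22],"rotation":[0,0,0],"fingers":91.9},
    {"xyz":[0,0,22],"rotation":[0,0,0],"fingers":91.9},
    {"xyz":[0,0,20],"rotation":[0,0,0],"fingers":91.9},
    {"xyz":[0,0,0],"rotation":[0,0,0],"fingers":91.9},
    {"xyz":[0,0,0],"rotation":[0,0,0],"fingers":91.9}
  ]
}}

```text
time: 2.75
tool_pos: [0.4909, 0.0584, 0.2002]
orientation: [-2.364, -2.068, 0.003]
contact_force: [0.6, 1.0, 1.1]
grip_width: 0.0923
```

```bash
python3 - <<'E'
from h import *
save('wrist','w2'); save('side','s2')
delta(.491,.0595,.119,np.radians(82.5))
a=cv2.imread('pics/s2.png')[130:270,240:360]; cv2.imwrite('pics/s2z.png',cv2.resize(a,None,fx=4,fy=4,interpolation=2))
E
```

```text
turn [ 0.1  -0.04 -0.15] shift after [ 0.9 -1.4 82.8]
turn [-6.0000e-02 -1.5000e-01  1.7985e+02] shift after [-0.9  1.4 82.8]
tcp [0.4923 0.0585 0.2018] toolx yaw 82.35 F [ 0.56  0.01 -0.09] w 0.092 t 2.85 q [-0.48  0.22  0.34  2.01 -0.09  0.93  1.34]
```

View pics/w2.png

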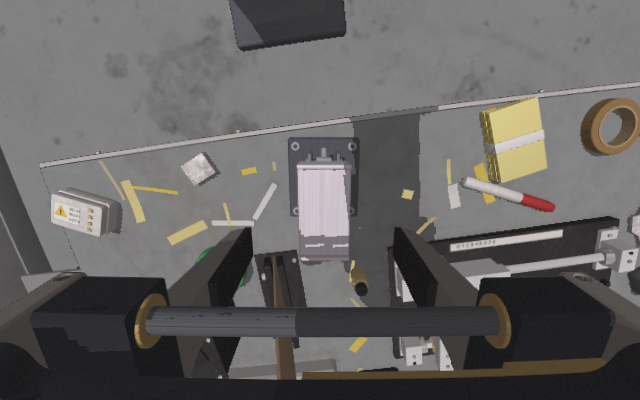

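View pics/s2z.png

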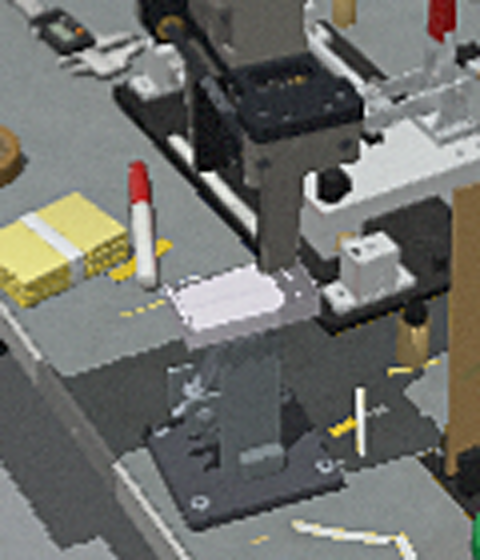

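The saddle sits centred between the fingers, at about (324,212) in the wrist view. Descending.

Request:
{"api": "send_rows", "payload": {
  "steps": [
    {"xyz":[0,0,12],"rotation":[0,0,0],"fingers":91.9},
    {"xyz":[0,0,12],"rotation":[0,0,0],"fingers":91.9},
    {"xyz":[0,0,12],"rotation":[0,0,0],"fingers":91.9},
    {"xyz":[0,0,12],"rotation":[0,0,0],"fingers":91.9},
    {"xyz":[0,0,12],"rotation":[0,0,0],"fingers":91.9},
    {"xyz":[0,0,12],"rotation":[0,0,0],"fingers":91.9},
    {"xyz":[0,0,8],"rotation":[0,0,0],"fingers":91.9},
    {"xyz":[0,0,0],"rotation":[0,0,0],"fingers":91.9},
    {"xyz":[0,0,0],"rotation":[0,0,0],"fingers":91.9}
  ]
}}

```text
time: 3.6
tool_pos: [0.492, 0.0582, 0.1213]
orientation: [2.365, 2.068, 0.001]
contact_force: [-0.4, -0.4, 0.4]
grip_width: 0.0917
```

```bash
python3 - <<'E'
from h import *
save('wrist','w3'); save('side','s3')
delta(.491,.0595,.119,np.radians(82.5))
a=cv2.imread('pics/s3.png')[130:270,240:360]; cv2.imwrite('pics/s3z.png',cv2.resize(a,None,fx=4,fy=4,interpolation=2))
E
```

```text
turn [ 0.1  -0.04 -0.16] shift after [ 1.1 -1.4  2.6]
turn [-7.0000e-02 -1.6000e-01  1.7984e+02] shift after [-1.1  1.4  2.6]
tcp [0.4923 0.0582 0.1216] toolx yaw 82.34 F [-0.35 -0.41  0.61] w 0.0924 t 3.7 q [-0.45  0.34  0.32  2.07 -0.15  0.75  1.4 ]
```

View pics/w3.png

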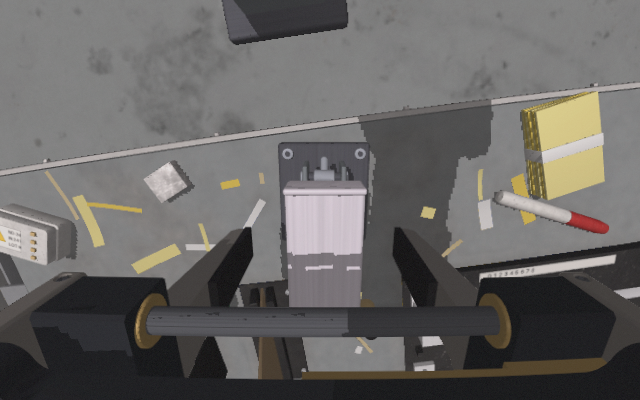

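View pics/s3z.png

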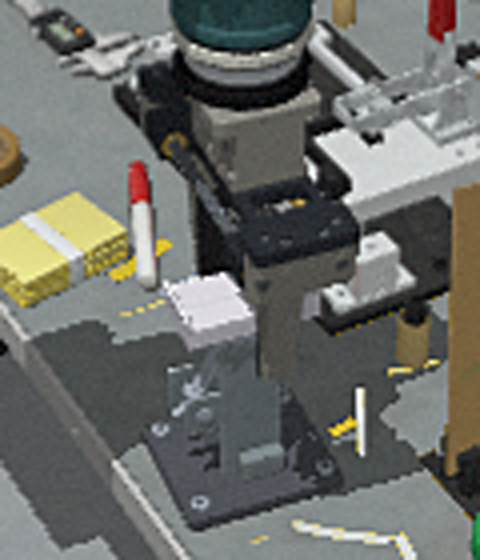

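Request:
{"api": "send_rows", "payload": {
  "steps": [
    {"xyz":[1.2,0,2],"rotation":[0,0,0],"fingers":91.9},
    {"xyz":[0,0,0],"rotation":[0,0,0],"fingers":60},
    {"xyz":[0,0,0],"rotation":[0,0,0],"fingers":50},
    {"xyz":[0,0,0],"rotation":[0,0,0],"fingers":46},
    {"xyz":[0,0,0],"rotation":[0,0,0],"fingers":42},
    {"xyz":[0,0,0],"rotation":[0,0,0],"fingers":35},
    {"xyz":[0,0,0],"rotation":[0,0,0],"fingers":35},
    {"xyz":[0,0,0],"rotation":[0,0,0],"fingers":35},
    {"xyz":[0,0,0],"rotation":[0,0,0],"fingers":35},
    {"xyz":[0,0,0],"rotation":[0,0,0],"fingers":35}
  ]
}}

```text
time: 4.53
tool_pos: [0.4916, 0.0594, 0.1185]
orientation: [-2.365, -2.068, -0.0]
contact_force: [0.5, 1.2, -0.9]
grip_width: 0.0438
```

Request:
{"api": "send_rows", "payload": {
  "steps": [
    {"xyz":[0,0,0],"rotation":[0,0,0],"fingers":35}
  ]
}}

```text
time: 4.62
tool_pos: [0.4917, 0.0594, 0.1186]
orientation: [-2.365, -2.068, -0.0]
contact_force: [-0.1, 1.0, 0.1]
grip_width: 0.0438
```

Request:
{"api": "send_rows", "payload": {
  "steps": [
    {"xyz":[0,0,-1],"rotation":[0,0,0],"fingers":35},
    {"xyz":[0,0,-1],"rotation":[0,0,0],"fingers":35},
    {"xyz":[0,0,0],"rotation":[0,0,0],"fingers":35}
  ]
}}

```text
time: 4.87
tool_pos: [0.4917, 0.0594, 0.1205]
orientation: [2.365, 2.068, 0.0]
contact_force: [1.4, 1.8, -6.1]
grip_width: 0.0436
```

Request:
{"api": "send_rows", "payload": {
  "steps": [
    {"xyz":[0,0,-1],"rotation":[0,0,0],"fingers":35},
    {"xyz":[0,0,0],"rotation":[0,0,0],"fingers":35}
  ]
}}

```text
time: 5.03
tool_pos: [0.4917, 0.0594, 0.1216]
orientation: [-2.365, -2.068, -0.0]
contact_force: [2.4, 2.4, -5.0]
grip_width: 0.044
```

Request:
{"api": "send_rows", "payload": {
  "steps": [
    {"xyz":[0,0,-1],"rotation":[0,0,0],"fingers":35},
    {"xyz":[0,0,0],"rotation":[0,0,0],"fingers":35}
  ]
}}

```text
time: 5.2
tool_pos: [0.4916, 0.0594, 0.1223]
orientation: [2.365, 2.068, 0.0]
contact_force: [4.0, 3.5, -9.6]
grip_width: 0.0437
```

Request:
{"api": "send_rows", "payload": {
  "steps": [
    {"xyz":[0,0,-1],"rotation":[0,0,0],"fingers":35},
    {"xyz":[0,0,0],"rotation":[0,0,0],"fingers":35}
  ]
}}

```text
time: 5.37
tool_pos: [0.4917, 0.0594, 0.1233]
orientation: [-2.365, -2.068, -0.0]
contact_force: [3.8, 2.2, -11.7]
grip_width: 0.0438
```

Request:
{"api": "send_rows", "payload": {
  "steps": [
    {"xyz":[0,0,-1],"rotation":[0,0,0],"fingers":35},
    {"xyz":[0,0,0],"rotation":[0,0,0],"fingers":35}
  ]
}}

```text
time: 5.53
tool_pos: [0.4917, 0.0594, 0.1244]
orientation: [-2.365, -2.068, -0.0]
contact_force: [3.6, 2.8, -11.6]
grip_width: 0.0437
```

Request:
{"api": "send_rows", "payload": {
  "steps": [
    {"xyz":[0,0,-1],"rotation":[0,0,0],"fingers":35},
    {"xyz":[0,0,0],"rotation":[0,0,0],"fingers":35}
  ]
}}

```text
time: 5.7
tool_pos: [0.4916, 0.0594, 0.1255]
orientation: [-2.365, -2.068, -0.0]
contact_force: [4.5, 2.8, -11.1]
grip_width: 0.0442
```

Request:
{"api": "send_rows", "payload": {
  "steps": [
    {"xyz":[0,0,-1],"rotation":[0,0,0],"fingers":35},
    {"xyz":[0,0,0],"rotation":[0,0,0],"fingers":35}
  ]
}}

```text
time: 5.87
tool_pos: [0.4917, 0.0594, 0.1267]
orientation: [-2.365, -2.068, -0.0]
contact_force: [3.4, 3.2, -8.2]
grip_width: 0.0437
```

Request:
{"api": "send_rows", "payload": {
  "steps": [
    {"xyz":[0,0,-1],"rotation":[0,0,0],"fingers":35},
    {"xyz":[0,0,0],"rotation":[0,0,0],"fingers":35}
  ]
}}

```text
time: 6.03
tool_pos: [0.4917, 0.0594, 0.128]
orientation: [-2.365, -2.068, -0.001]
contact_force: [1.7, 3.2, -4.6]
grip_width: 0.0439
```

Request:
{"api": "send_rows", "payload": {
  "steps": [
    {"xyz":[0,0,-1],"rotation":[0,0,0],"fingers":35},
    {"xyz":[0,0,0],"rotation":[0,0,0],"fingers":35}
  ]
}}

```text
time: 6.2
tool_pos: [0.4917, 0.0594, 0.129]
orientation: [-2.365, -2.068, -0.001]
contact_force: [0.6, 3.8, -4.0]
grip_width: 0.0438
```

Request:
{"api": "send_rows", "payload": {
  "steps": [
    {"xyz":[0,0,-1],"rotation":[0,0,0],"fingers":35},
    {"xyz":[0,0,0],"rotation":[0,0,0],"fingers":35}
  ]
}}

```text
time: 6.37
tool_pos: [0.4917, 0.0594, 0.1299]
orientation: [-2.365, -2.068, -0.001]
contact_force: [1.4, 3.3, -3.8]
grip_width: 0.0436
```

Request:
{"api": "send_rows", "payload": {
  "steps": [
    {"xyz":[0,0,-1],"rotation":[0,0,0],"fingers":35},
    {"xyz":[0,0,0],"rotation":[0,0,0],"fingers":35}
  ]
}}

```text
time: 6.53
tool_pos: [0.4917, 0.0594, 0.1308]
orientation: [-2.365, -2.068, -0.001]
contact_force: [0.9, 4.2, -3.2]
grip_width: 0.0436
```

Click one came at about +8.5 mm, which fits a start in the lowest notch. Continuing.

Request:
{"api": "send_rows", "payload": {
  "steps": [
    {"xyz":[0,0,-1],"rotation":[0,0,0],"fingers":35},
    {"xyz":[0,0,0],"rotation":[0,0,0],"fingers":35}
  ]
}}

```text
time: 6.7
tool_pos: [0.4916, 0.0594, 0.1317]
orientation: [-2.365, -2.068, -0.0]
contact_force: [1.5, 3.7, -4.4]
grip_width: 0.0439
```

Request:
{"api": "send_rows", "payload": {
  "steps": [
    {"xyz":[0,0,-1],"rotation":[0,0,0],"fingers":35},
    {"xyz":[0,0,0],"rotation":[0,0,0],"fingers":35}
  ]
}}

```text
time: 6.87
tool_pos: [0.4917, 0.0594, 0.1323]
orientation: [2.365, 2.068, 0.0]
contact_force: [2.5, 5.2, -8.8]
grip_width: 0.0436
```

Request:
{"api": "send_rows", "payload": {
  "steps": [
    {"xyz":[0,0,-1],"rotation":[0,0,0],"fingers":35},
    {"xyz":[0,0,0],"rotation":[0,0,0],"fingers":35}
  ]
}}

```text
time: 7.03
tool_pos: [0.4916, 0.0594, 0.1331]
orientation: [2.365, 2.068, 0.0]
contact_force: [3.6, 5.2, -10.0]
grip_width: 0.0438
```

Request:
{"api": "send_rows", "payload": {
  "steps": [
    {"xyz":[0,0,-1],"rotation":[0,0,0],"fingers":35},
    {"xyz":[0,0,0],"rotation":[0,0,0],"fingers":35}
  ]
}}

```text
time: 7.2
tool_pos: [0.4917, 0.0594, 0.1341]
orientation: [2.365, 2.068, 0.0]
contact_force: [4.9, 5.2, -11.2]
grip_width: 0.0435
```

Request:
{"api": "send_rows", "payload": {
  "steps": [
    {"xyz":[0,0,-1],"rotation":[0,0,0],"fingers":35},
    {"xyz":[0,0,0],"rotation":[0,0,0],"fingers":35}
  ]
}}

```text
time: 7.37
tool_pos: [0.4917, 0.0594, 0.135]
orientation: [2.365, 2.068, 0.0]
contact_force: [3.6, 4.9, -10.7]
grip_width: 0.0433
```

Request:
{"api": "send_rows", "payload": {
  "steps": [
    {"xyz":[0,0,-1],"rotation":[0,0,0],"fingers":35},
    {"xyz":[0,0,0],"rotation":[0,0,0],"fingers":35}
  ]
}}

```text
time: 7.53
tool_pos: [0.4917, 0.0594, 0.1362]
orientation: [2.365, 2.068, 0.0]
contact_force: [3.7, 5.5, -7.8]
grip_width: 0.0434
```

Request:
{"api": "send_rows", "payload": {
  "steps": [
    {"xyz":[0,0,-1],"rotation":[0,0,0],"fingers":35},
    {"xyz":[0,0,0],"rotation":[0,0,0],"fingers":35}
  ]
}}

```text
time: 7.7
tool_pos: [0.4917, 0.0594, 0.1377]
orientation: [-2.365, -2.068, -0.0]
contact_force: [1.2, 4.8, -2.5]
grip_width: 0.0436
```

Request:
{"api": "send_rows", "payload": {
  "steps": [
    {"xyz":[0,0,-1],"rotation":[0,0,0],"fingers":35},
    {"xyz":[0,0,0],"rotation":[0,0,0],"fingers":35}
  ]
}}

```text
time: 7.87
tool_pos: [0.4917, 0.0594, 0.1387]
orientation: [-2.365, -2.068, -0.0]
contact_force: [1.0, 4.7, -3.9]
grip_width: 0.0438
```

Request:
{"api": "send_rows", "payload": {
  "steps": [
    {"xyz":[0,0,-1],"rotation":[0,0,0],"fingers":35},
    {"xyz":[0,0,0],"rotation":[0,0,0],"fingers":35}
  ]
}}

```text
time: 8.03
tool_pos: [0.4916, 0.0594, 0.1397]
orientation: [-2.365, -2.068, -0.0]
contact_force: [1.7, 4.7, -3.5]
grip_width: 0.0439
```

Request:
{"api": "send_rows", "payload": {
  "steps": [
    {"xyz":[0,0,-1],"rotation":[0,0,0],"fingers":35},
    {"xyz":[0,0,0],"rotation":[0,0,0],"fingers":35}
  ]
}}

```text
time: 8.2
tool_pos: [0.4917, 0.0594, 0.1407]
orientation: [-2.365, -2.068, -0.001]
contact_force: [2.1, 3.9, -5.4]
grip_width: 0.0436
```

Request:
{"api": "send_rows", "payload": {
  "steps": [
    {"xyz":[0,0,-1],"rotation":[0,0,0],"fingers":35},
    {"xyz":[0,0,0],"rotation":[0,0,0],"fingers":35}
  ]
}}

```text
time: 8.37
tool_pos: [0.4917, 0.0594, 0.1413]
orientation: [2.365, 2.068, 0.0]
contact_force: [4.1, 4.8, -7.9]
grip_width: 0.0436
```

Request:
{"api": "send_rows", "payload": {
  "steps": [
    {"xyz":[0,0,-1],"rotation":[0,0,0],"fingers":35},
    {"xyz":[0,0,0],"rotation":[0,0,0],"fingers":35}
  ]
}}

```text
time: 8.53
tool_pos: [0.4916, 0.0594, 0.1421]
orientation: [2.365, 2.068, 0.0]
contact_force: [4.1, 4.0, -10.0]
grip_width: 0.0439
```

Request:
{"api": "send_rows", "payload": {
  "steps": [
    {"xyz":[0,0,-1],"rotation":[0,0,0],"fingers":35},
    {"xyz":[0,0,0],"rotation":[0,0,0],"fingers":35}
  ]
}}

```text
time: 8.7
tool_pos: [0.4917, 0.0594, 0.1431]
orientation: [2.365, 2.068, 0.0]
contact_force: [4.1, 5.2, -10.6]
grip_width: 0.0438
```

Request:
{"api": "send_rows", "payload": {
  "steps": [
    {"xyz":[0,0,-1],"rotation":[0,0,0],"fingers":35},
    {"xyz":[0,0,0],"rotation":[0,0,0],"fingers":35}
  ]
}}

```text
time: 8.87
tool_pos: [0.4917, 0.0594, 0.144]
orientation: [2.365, 2.068, 0.0]
contact_force: [4.0, 4.9, -10.5]
grip_width: 0.0438
```

Request:
{"api": "send_rows", "payload": {
  "steps": [
    {"xyz":[0,0,-1],"rotation":[0,0,0],"fingers":35},
    {"xyz":[0,0,0],"rotation":[0,0,0],"fingers":35}
  ]
}}

```text
time: 9.03
tool_pos: [0.4917, 0.0594, 0.1452]
orientation: [2.365, 2.068, 0.0]
contact_force: [3.3, 4.7, -9.0]
grip_width: 0.0439
```

Request:
{"api": "send_rows", "payload": {
  "steps": [
    {"xyz":[0,0,-1],"rotation":[0,0,0],"fingers":35},
    {"xyz":[0,0,0],"rotation":[0,0,0],"fingers":35}
  ]
}}

```text
time: 9.2
tool_pos: [0.4917, 0.0594, 0.1467]
orientation: [-2.365, -2.068, -0.0]
contact_force: [1.9, 4.4, -4.7]
grip_width: 0.0439
```

Request:
{"api": "send_rows", "payload": {
  "steps": [
    {"xyz":[0,0,-1],"rotation":[0,0,0],"fingers":35},
    {"xyz":[0,0,0],"rotation":[0,0,0],"fingers":35}
  ]
}}

```text
time: 9.37
tool_pos: [0.4917, 0.0594, 0.1477]
orientation: [-2.365, -2.068, -0.0]
contact_force: [1.1, 4.7, -4.0]
grip_width: 0.0432
```

Request:
{"api": "send_rows", "payload": {
  "steps": [
    {"xyz":[0,0,-1],"rotation":[0,0,0],"fingers":35},
    {"xyz":[0,0,0],"rotation":[0,0,0],"fingers":35}
  ]
}}

```text
time: 9.53
tool_pos: [0.4917, 0.0594, 0.1487]
orientation: [-2.365, -2.068, -0.001]
contact_force: [2.3, 4.7, -4.9]
grip_width: 0.0436
```

Request:
{"api": "send_rows", "payload": {
  "steps": [
    {"xyz":[0,0,-0.8],"rotation":[0,0,0],"fingers":35},
    {"xyz":[0,0,0],"rotation":[0,0,0],"fingers":35},
    {"xyz":[0,0,0],"rotation":[0,0,0],"fingers":35}
  ]
}}

```text
time: 9.78
tool_pos: [0.4916, 0.0594, 0.1495]
orientation: [-2.365, -2.068, -0.001]
contact_force: [1.4, 4.4, -4.8]
grip_width: 0.044
```

Request:
{"api": "send_rows", "payload": {
  "steps": [
    {"xyz":[0,0,1],"rotation":[0,0,0],"fingers":35},
    {"xyz":[0,0,1],"rotation":[0,0,0],"fingers":35},
    {"xyz":[0,0,0],"rotation":[0,0,0],"fingers":35}
  ]
}}

```text
time: 10.03
tool_pos: [0.4917, 0.0594, 0.1473]
orientation: [-2.365, -2.068, -0.001]
contact_force: [1.4, 4.3, -5.6]
grip_width: 0.0436
```

Request:
{"api": "send_rows", "payload": {
  "steps": [
    {"xyz":[0,0,0.5],"rotation":[0,0,0],"fingers":35},
    {"xyz":[0,0,0],"rotation":[0,0,0],"fingers":35}
  ]
}}

```text
time: 10.2
tool_pos: [0.4916, 0.0594, 0.1468]
orientation: [-2.365, -2.068, -0.0]
contact_force: [1.6, 5.2, -5.1]
grip_width: 0.0438
```

Request:
{"api": "send_rows", "payload": {
  "steps": [
    {"xyz":[0,0,0.4],"rotation":[0,0,0],"fingers":35},
    {"xyz":[0,0,0],"rotation":[0,0,0],"fingers":35}
  ]
}}

```text
time: 10.37
tool_pos: [0.4917, 0.0594, 0.1466]
orientation: [-2.365, -2.068, -0.0]
contact_force: [0.4, 4.7, -2.3]
grip_width: 0.0437
```

Request:
{"api": "send_rows", "payload": {
  "steps": [
    {"xyz":[0,0,0.2],"rotation":[0,0,0],"fingers":35},
    {"xyz":[0,0,0],"rotation":[0,0,0],"fingers":35}
  ]
}}

```text
time: 10.53
tool_pos: [0.4917, 0.0593, 0.1466]
orientation: [-2.365, -2.068, -0.0]
contact_force: [0.8, 5.1, 0.6]
grip_width: 0.0436
```

Request:
{"api": "send_rows", "payload": {
  "steps": [
    {"xyz":[0,0,0.1],"rotation":[0,0,0],"fingers":35},
    {"xyz":[0,0,0],"rotation":[0,0,0],"fingers":35}
  ]
}}

```text
time: 10.7
tool_pos: [0.4917, 0.0594, 0.1465]
orientation: [-2.365, -2.068, -0.001]
contact_force: [-0.4, 5.2, 0.7]
grip_width: 0.0438
```

The pawl carries it. Opening gradually, then going up.

Request:
{"api": "send_rows", "payload": {
  "steps": [
    {"xyz":[0,0,0],"rotation":[0,0,0],"fingers":46},
    {"xyz":[0,0,0],"rotation":[0,0,0],"fingers":60},
    {"xyz":[0,0,0],"rotation":[0,0,0],"fingers":80},
    {"xyz":[0,0,0],"rotation":[0,0,0],"fingers":80},
    {"xyz":[0,0,0],"rotation":[0,0,0],"fingers":80},
    {"xyz":[0,0,0],"rotation":[0,0,0],"fingers":80},
    {"xyz":[0,0,0],"rotation":[0,0,0],"fingers":80}
  ]
}}

```text
time: 11.28
tool_pos: [0.4916, 0.059, 0.1462]
orientation: [2.365, 2.068, -0.0]
contact_force: [1.0, -0.1, 0.6]
grip_width: 0.0801
```

Request:
{"api": "send_rows", "payload": {
  "steps": [
    {"xyz":[0,0,-15],"rotation":[0,0,0],"fingers":80},
    {"xyz":[0,0,-25],"rotation":[0,0,0],"fingers":80},
    {"xyz":[0,0,-25],"rotation":[0,0,0],"fingers":80},
    {"xyz":[0,0,-25],"rotation":[0,0,0],"fingers":80},
    {"xyz":[0,0,0],"rotation":[0,0,0],"fingers":80},
    {"xyz":[0,0,0],"rotation":[0,0,0],"fingers":80}
  ]
}}

```text
time: 11.78
tool_pos: [0.4924, 0.0593, 0.2374]
orientation: [2.364, 2.067, 0.004]
contact_force: [0.1, -0.6, -0.1]
grip_width: 0.0797
```

```bash
python3 - <<'E'
from h import *
save('wrist','w4'); save('side','s4')
delta(.4903,-.2687,.236,np.radians(-23))
a=cv2.imread('pics/s4.png')[130:270,240:360]; cv2.imwrite('pics/s4z.png',cv2.resize(a,None,fx=4,fy=4,interpolation=2))
a=cv2.imread('pics/w4.png')[130:270,270:380]; cv2.imwrite('pics/w4z.png',cv2.resize(a,None,fx=4,fy=4,interpolation=2))
E
```

```text
turn [-2.0000e-02  7.0000e-02  1.0534e+02] shift after [127.4 302.1  -0.5]
turn [-7.000e-02 -2.000e-02 -7.466e+01] shift after [-127.4 -302.1   -0.5]
tcp [0.491  0.0592 0.2355] toolx yaw 82.34 F [ 0.5   0.5  -0.73] w 0.08 t 11.8833 q [-0.49  0.18  0.35  1.97 -0.07  1.01  1.32]
```

View pics/w4z.png

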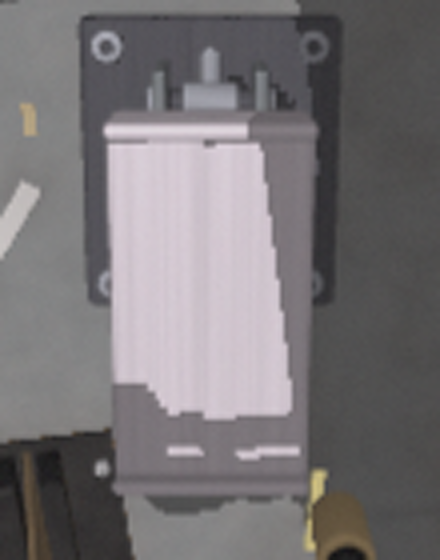

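View pics/s4z.png

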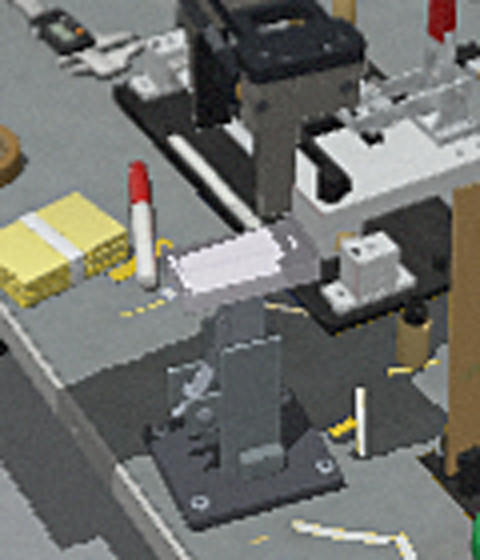

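The saddle stays up. I'll overlay a projected saddle model to refine its pose, with the floor at 0.172.

```bash
cat >> h.py <<'E'
def saddle_overlay(f,x,y,a,z,box,s,out):
    im=cv2.imread(f'pics/{f}.png'); u0,v0,u1,v1=box
    im=cv2.resize(im[v0:v1,u0:u1],None,fx=s,fy=s,interpolation=2)
    c,sn=np.cos(a),np.sin(a)
    def P(L): L=np.array(L,float); Q=np.c_[x+c*L[:,0]-sn*L[:,1],y+sn*L[:,0]+c*L[:,1],z+L[:,2]]; return np.int32(((proj(f,Q)-[u0,v0]+.5)*s-.5).round())
    for xs,col in (((-.042,-.0385),(0,0,255)),((.0385,.042),(0,255,0))):
        cv2.polylines(im,[P([(xs[0],-.022,.005),(xs[1],-.022,.005),(xs[1],.022,.005),(xs[0],.022,.005)])],True,col,1)
    cv2.polylines(im,[P([(-.0385,-.022,0),(.0385,-.022,0),(.0385,.022,0),(-.0385,.022,0)])],True,(255,0,0),1)
    cv2.imwrite(f'pics/{out}.png',im)
E
python3 - <<'E'
from h import *
print(load('w4')['pose'].round(3))
saddle_overlay('w4',.491,.0595,np.radians(-7.5),.172,(270,130,380,270),4,'w4o')
E
```

```text
[[ 0.134  0.95   0.283  0.412]
 [ 0.991 -0.128 -0.037  0.07 ]
 [ 0.001  0.285 -0.958  0.409]
 [ 0.     0.     0.     1.   ]]
```

View pics/w4o.png

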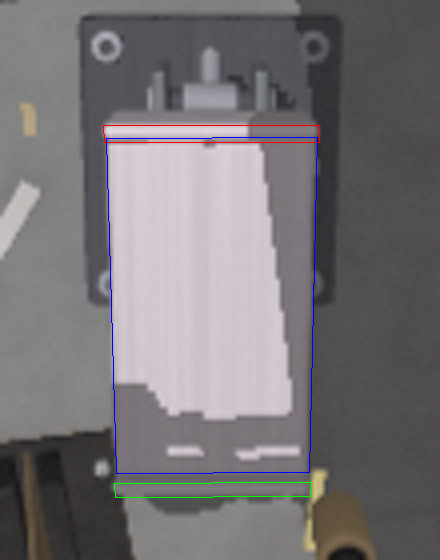

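```bash
python3 - <<'E'
from h import *
for z in (.2,.3,.4,.5): print(z,pix2plane('top0',[(400,133),(330,120),(435,135),(435,163)],z).round(3).tolist())
E
```

```text
0.2 [[0.711, -0.181, 0.2], [0.747, 0.024, 0.2], [0.706, -0.285, 0.2], [0.624, -0.284, 0.2]]
0.3 [[0.691, -0.163, 0.3], [0.725, 0.027, 0.3], [0.687, -0.26, 0.3], [0.61, -0.259, 0.3]]
0.4 [[0.671, -0.146, 0.4], [0.703, 0.031, 0.4], [0.668, -0.235, 0.4], [0.596, -0.234, 0.4]]
0.5 [[0.652, -0.128, 0.5], [0.68, 0.034, 0.5], [0.648, -0.21, 0.5], [0.583, -0.209, 0.5]]
```

Request:
{"api": "send_rows", "payload": {
  "steps": [
    {"xyz":[-27.1,3.6,0],"rotation":[0,0,0],"fingers":80},
    {"xyz":[-27.1,3.6,0],"rotation":[0,0,0],"fingers":80},
    {"xyz":[-27.1,3.6,0],"rotation":[0,0,0],"fingers":80},
    {"xyz":[-27.1,3.6,0],"rotation":[0,0,0],"fingers":80},
    {"xyz":[-27.1,3.6,0],"rotation":[0,0,0],"fingers":80},
    {"xyz":[-27.1,3.6,0],"rotation":[0,0,0],"fingers":80},
    {"xyz":[-27.1,3.6,0],"rotation":[0,0,0],"fingers":80},
    {"xyz":[-27.1,3.6,0],"rotation":[0,0,0],"fingers":80},
    {"xyz":[0,0,0],"rotation":[0,0,0],"fingers":80},
    {"xyz":[0,0,0],"rotation":[0,0,0],"fingers":80}
  ]
}}

```text
time: 12.72
tool_pos: [0.4902, -0.1608, 0.2349]
orientation: [-2.367, -2.063, 0.003]
contact_force: [1.2, -0.0, 0.7]
grip_width: 0.0802
```

```bash
python3 - <<'E'
from h import *
save('wrist','w5'); save('side','s5')
delta(.4903,-.2687,.236,np.radians(-23))
E
```

```text
turn [-1.1000e-01  9.0000e-02  1.0538e+02] shift after [ 42.6 101.7  -0.9]
turn [ -0.09  -0.1  -74.62] shift after [ -42.6 -101.7   -0.9]
tcp [ 0.4908 -0.1584  0.2351] toolx yaw 82.38 F [ 0.16 -0.84  0.04] w 0.0803 t 12.8167 q [-0.18  0.22  0.5   1.93 -0.12  1.02  1.81]
```

View pics/w5.png

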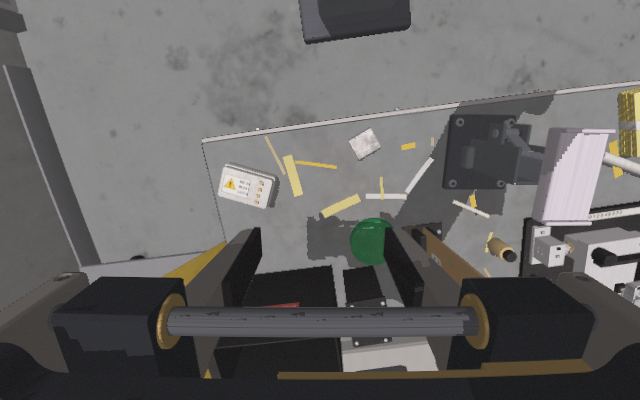

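View pics/s5.png

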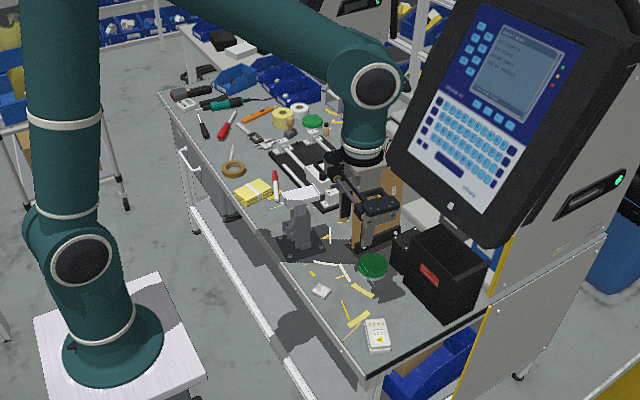

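Request:
{"api": "send_rows", "payload": {
  "steps": [
    {"xyz":[0,0,0],"rotation":[0,0,7.0],"fingers":80},
    {"xyz":[0,0,0],"rotation":[0,0,7.0],"fingers":80},
    {"xyz":[0,0,0],"rotation":[0,0,7.0],"fingers":80},
    {"xyz":[0,0,0],"rotation":[0,0,7.0],"fingers":80},
    {"xyz":[0,0,0],"rotation":[0,0,7.0],"fingers":80},
    {"xyz":[0,0,0],"rotation":[0,0,7.0],"fingers":80},
    {"xyz":[0,0,0],"rotation":[0,0,7.0],"fingers":80},
    {"xyz":[0,0,0],"rotation":[0,0,7.0],"fingers":80},
    {"xyz":[0,0,0],"rotation":[0,0,7.0],"fingers":80},
    {"xyz":[0,0,0],"rotation":[0,0,7.0],"fingers":80},
    {"xyz":[0,0,0],"rotation":[0,0,7.0],"fingers":80},
    {"xyz":[0,0,0],"rotation":[0,0,7.0],"fingers":80}
  ]
}}

```text
time: 13.82
tool_pos: [0.4913, -0.1575, 0.2357]
orientation: [-3.14, 0.05, 0.001]
contact_force: [0.2, 0.3, -0.5]
grip_width: 0.0801
```

Request:
{"api": "send_rows", "payload": {
  "steps": [
    {"xyz":[0,0,0],"rotation":[0,0,7.0],"fingers":80},
    {"xyz":[0,0,0],"rotation":[0,0,7.0],"fingers":80},
    {"xyz":[0,0,0],"rotation":[0,0,7.0],"fingers":80},
    {"xyz":[8.5,20,0],"rotation":[0,0,0],"fingers":80},
    {"xyz":[8.5,20,0],"rotation":[0,0,0],"fingers":80},
    {"xyz":[8.5,20,0],"rotation":[0,0,0],"fingers":80},
    {"xyz":[0,0,0],"rotation":[0,0,0],"fingers":80},
    {"xyz":[0,0,0],"rotation":[0,0,0],"fingers":80},
    {"xyz":[0,0,0],"rotation":[0,0,0],"fingers":80}
  ]
}}

```text
time: 14.57
tool_pos: [0.4919, -0.2228, 0.2357]
orientation: [-3.08, 0.614, 0.002]
contact_force: [-0.6, 0.3, -0.7]
grip_width: 0.0802
```

```bash
python3 - <<'E'
from h import *
save('wrist','w6'); save('side','s6')
delta(.4903,-.2687,.12,np.radians(-23))
E
```

```text
turn [-0.05  0.05  0.49] shift after [ 16.4  42.9 115.9]
turn [-7.0000e-02 -7.0000e-02 -1.7951e+02] shift after [-16.4 -42.9 115.9]
tcp [ 0.492  -0.2228  0.2359] toolx yaw -22.51 F [-0.26 -0.59 -0.03] w 0.08 t 14.6667 q [-0.3   0.31  0.81  1.89 -0.26  1.05  0.23]
```

View pics/w6.png

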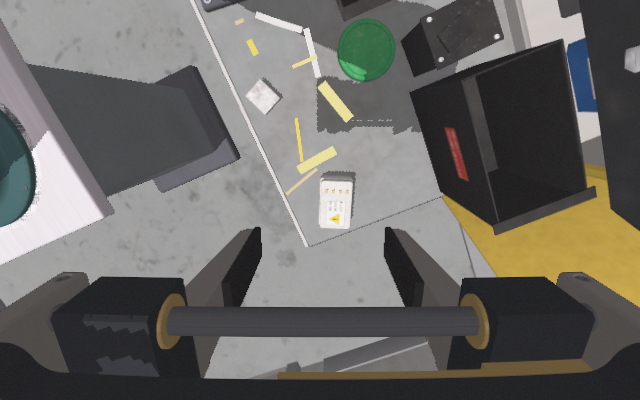

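View pics/s6.png

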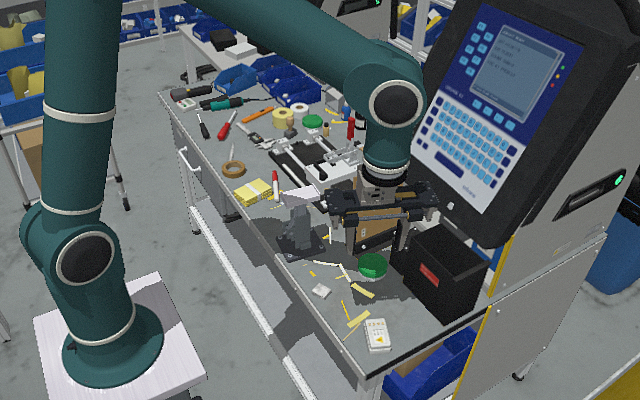

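```bash
python3 - <<'E'
from h import *
a=cv2.imread('pics/w6.png')[160:245,300:375]; cv2.imwrite('pics/w6z.png',cv2.resize(a,None,fx=7,fy=7,interpolation=2))
E
```

```text
(no output)
```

View pics/w6z.png

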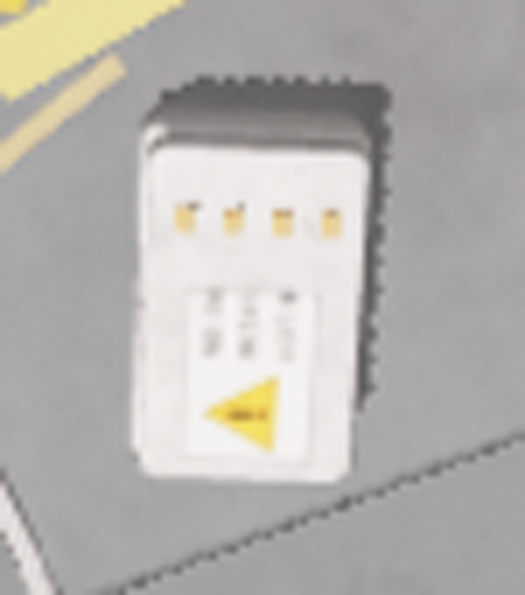

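```bash
python3 - <<'E'
from h import *
q=[(300+(u+.5)/7-.5,160+(v+.5)/7-.5) for u,v in [(148,145),(368,151),(353,483),(139,476)]]
m=pix2plane('w6',q,.03); print(m.round(4).tolist(),m.mean(0), [np.linalg.norm(m[i]-m[i-1]).round(4) for i in range(4)])
d=(m[0]+m[1]-m[2]-m[3]); e=m[1]+m[2]-m[0]-m[3]
a=np.degrees(np.arctan2(d[1],d[0])); b=np.degrees(np.arctan2(e[1],e[0])); print('long',a,'short',b)
c=m.mean(0)
delta(c[0],c[1],.09,np.radians((a-90+b)/2))
E
```

```text
[[0.4857, -0.2286, 0.03], [0.5246, -0.246, 0.03], [0.4971, -0.3095, 0.03], [0.4576, -0.2914, 0.03]] [ 0.4912378  -0.26889478  0.03      ] [np.float64(0.0688), np.float64(0.0425), np.float64(0.0691), np.float64(0.0435)]
long 66.2117935733098 short -24.363675190249463
turn [-0.05  0.05  1.56] shift after [ 18.1  42.4 145.9]
turn [-7.0000e-02 -7.0000e-02 -1.7844e+02] shift after [-18.1 -42.4 145.9]
tcp [ 0.492  -0.2228  0.2359] toolx yaw -22.51 F [-0.26 -0.59 -0.03] w 0.08 t 14.6667 q [-0.3   0.31  0.81  1.89 -0.26  1.05  0.23]
```

Request:
{"api": "send_rows", "payload": {
  "steps": [
    {"xyz":[0,0,0],"rotation":[0,0,1.5],"fingers":80},
    {"xyz":[9,21.2,0],"rotation":[0,0,0],"fingers":80},
    {"xyz":[9,21.2,0],"rotation":[0,0,0],"fingers":80},
    {"xyz":[0,0,25],"rotation":[0,0,0],"fingers":80},
    {"xyz":[0,0,25],"rotation":[0,0,0],"fingers":80},
    {"xyz":[0,0,25],"rotation":[0,0,0],"fingers":80},
    {"xyz":[0,0,25],"rotation":[0,0,0],"fingers":80},
    {"xyz":[0,0,25],"rotation":[0,0,0],"fingers":80},
    {"xyz":[0,0,21],"rotation":[0,0,0],"fingers":80},
    {"xyz":[0,0,0],"rotation":[0,0,0],"fingers":80},
    {"xyz":[0,0,0],"rotation":[0,0,0],"fingers":80},
    {"xyz":[0,0,0],"rotation":[0,0,0],"fingers":80}
  ]
}}

```text
time: 15.67
tool_pos: [0.4915, -0.2709, 0.0913]
orientation: [3.072, -0.658, 0.002]
contact_force: [0.6, -0.6, 0.3]
grip_width: 0.0799
```

```bash
python3 - <<'E'
from h import *
save('wrist','w7'); save('side','s7')
delta(.4912,-.2689,.005,np.radians(-24.1))
E
```

```text
turn [-0.02 -0.16 -0.06] shift after [-1.5 -1.8 86.8]
turn [-2.5000e-01  3.0000e-02  1.7994e+02] shift after [ 1.5  1.8 86.8]
tcp [ 0.4918 -0.2711  0.0918] toolx yaw -24.16 F [0.24 0.15 0.9 ] w 0.0803 t 15.7667 q [-0.09  0.56  0.69  1.95 -0.49  0.8   0.46]
```

View pics/w7.png

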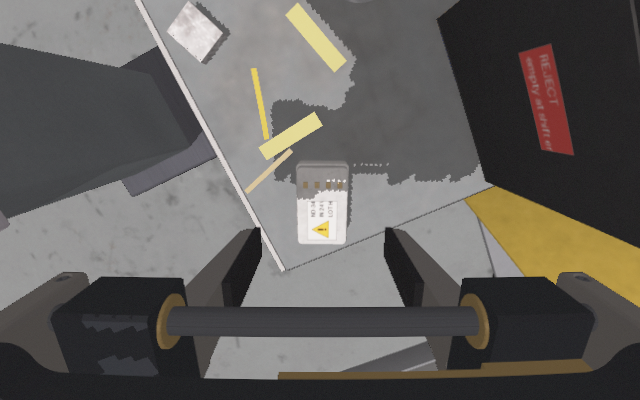

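View pics/s7.png

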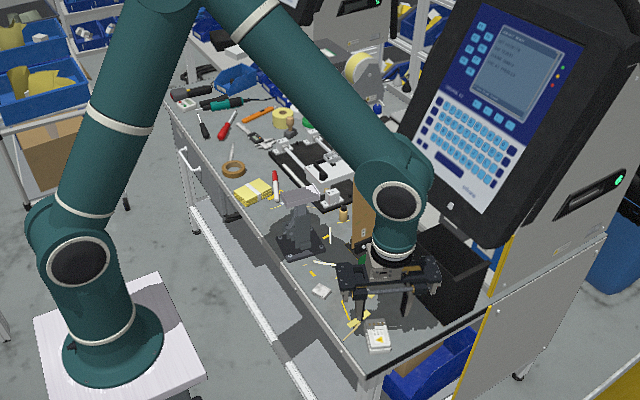

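```bash
python3 - <<'E'
from h import *
print(proj('s7',[(.4918,-.2711,.0918),(.4912,-.2689,.03)]))
print(pix2plane('w7',[(488,183),(437,17)],0), pix2plane('top0',[(388,165),(438,165)],.1))
a=cv2.imread('pics/w7.png')[145:265,270:380]; cv2.imwrite('pics/w7z.png',cv2.resize(a,None,fx=5,fy=5,interpolation=2))
a=cv2.imread('pics/s7.png')[230:370,320:460]; cv2.imwrite('pics/s7z.png',cv2.resize(a,None,fx=4,fy=4,interpolation=2))
E
```

```text
[[381.24179807 315.98722385]
 [377.27246199 333.48235296]]
[[ 0.64225564 -0.32107988  0.        ]
 [ 0.64140626 -0.16629362  0.        ]] [[ 0.62925249 -0.16018414  0.1       ]
 [ 0.63099869 -0.31782493  0.1       ]]
```

View pics/w7z.png

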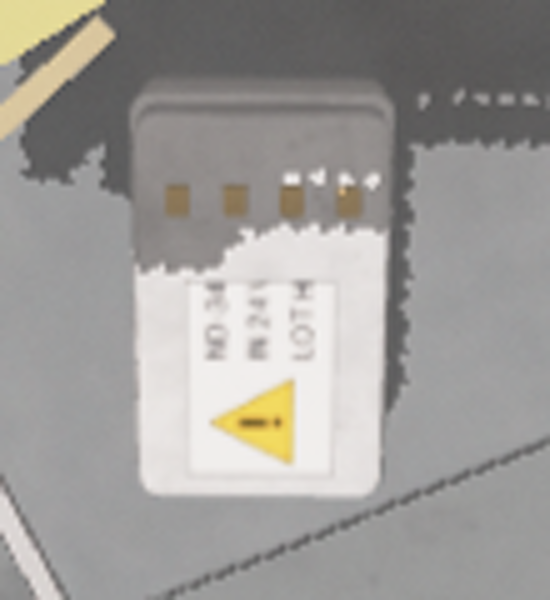

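View pics/s7z.png

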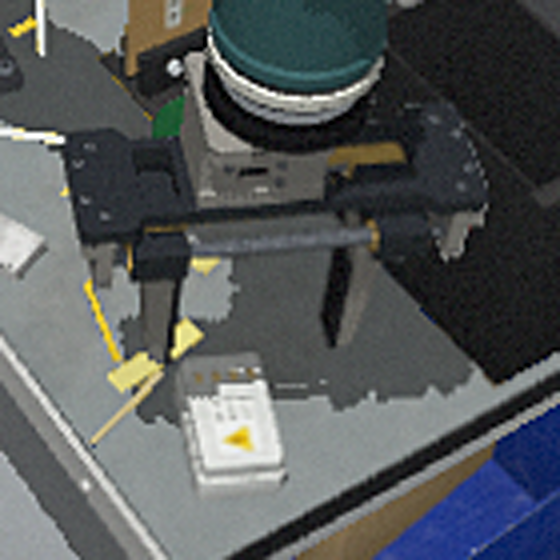

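```bash
python3 - <<'E'
from h import *
q=[(270+(u+.5)/5-.5,145+(v+.5)/5-.5) for u,v in [(134,110),(391,112),(379,495),(142,493)]]
m=pix2plane('w7',q,.03); print(m.mean(0), [np.linalg.norm(m[i]-m[i-1]).round(4) for i in range(4)])
d=(m[0]+m[1]-m[2]-m[3]); e=m[1]+m[2]-m[0]-m[3]
a=np.degrees(np.arctan2(d[1],d[0])); b=np.degrees(np.arctan2(e[1],e[0])); print('long',a,'short',b)
c=m.mean(0)
delta(c[0],c[1],.004,np.radians((a-90+b)/2))
E
```

```text
[ 0.49138875 -0.26832561  0.03      ] [np.float64(0.0691), np.float64(0.0423), np.float64(0.0691), np.float64(0.0423)]
long 65.49721290023193 short -24.715736975608646
turn [-0.02 -0.16  0.45] shift after [-1.6 -2.3 87.8]
turn [ 2.5000e-01 -3.0000e-02 -1.7955e+02] shift after [ 1.6  2.3 87.8]
tcp [ 0.4918 -0.2711  0.0918] toolx yaw -24.16 F [0.24 0.15 0.9 ] w 0.0803 t 15.7667 q [-0.09  0.56  0.69  1.95 -0.49  0.8   0.46]
```

Request:
{"api": "send_rows", "payload": {
  "steps": [
    {"xyz":[-1.6,-2.2,0],"rotation":[0,0,0.4],"fingers":80},
    {"xyz":[0,0,12],"rotation":[0,0,0],"fingers":80},
    {"xyz":[0,0,12],"rotation":[0,0,0],"fingers":80},
    {"xyz":[0,0,12],"rotation":[0,0,0],"fingers":80},
    {"xyz":[0,0,12],"rotation":[0,0,0],"fingers":80},
    {"xyz":[0,0,12],"rotation":[0,0,0],"fingers":80},
    {"xyz":[0,0,12],"rotation":[0,0,0],"fingers":80},
    {"xyz":[0,0,10],"rotation":[0,0,0],"fingers":80},
    {"xyz":[0,0,0],"rotation":[0,0,0],"fingers":80},
    {"xyz":[0,0,0],"rotation":[0,0,0],"fingers":80}
  ]
}}

```text
time: 16.6
tool_pos: [0.4897, -0.2682, 0.0074]
orientation: [3.07, -0.669, -0.002]
contact_force: [0.1, 0.2, 0.2]
grip_width: 0.0797
```

```bash
python3 - <<'E'
from h import *
save('wrist','w8')
delta(.4914,-.2683,.005,np.radians(-24.6))
E
```

```text
turn [0.01 0.01 0.01] shift after [ 1.1 -0.6  3.1]
turn [-1.0000e-02  2.0000e-02 -1.7999e+02] shift after [-1.1  0.6  3.1]
tcp [ 0.4901 -0.2684  0.0081] toolx yaw -24.59 F [-0.28  0.31  0.57] w 0.0798 t 16.65 q [-0.01  0.68  0.59  1.98 -0.61  0.66  0.54]
```

View pics/w8.png

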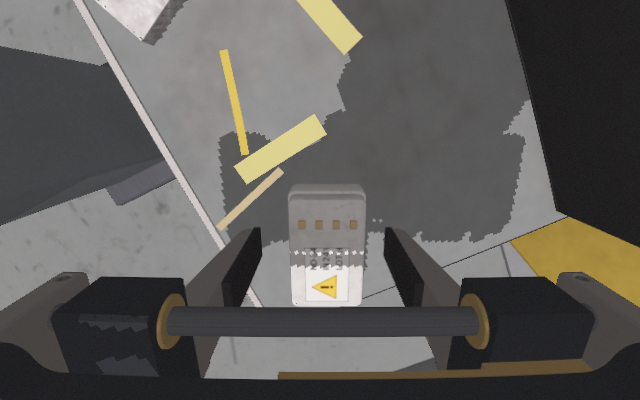

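The module is between the fingers, at columns 289–365 against a finger midline of 323. I'll nudge +1.1 mm and close.

Request:
{"api": "send_rows", "payload": {
  "steps": [
    {"xyz":[1.1,-0.5,3],"rotation":[0,0,0],"fingers":80},
    {"xyz":[0,0,0],"rotation":[0,0,0],"fingers":62},
    {"xyz":[0,0,0],"rotation":[0,0,0],"fingers":52},
    {"xyz":[0,0,0],"rotation":[0,0,0],"fingers":48},
    {"xyz":[0,0,0],"rotation":[0,0,0],"fingers":45},
    {"xyz":[0,0,0],"rotation":[0,0,0],"fingers":38},
    {"xyz":[0,0,0],"rotation":[0,0,0],"fingers":38},
    {"xyz":[0,0,0],"rotation":[0,0,0],"fingers":38},
    {"xyz":[0,0,0],"rotation":[0,0,0],"fingers":38},
    {"xyz":[0,0,0],"rotation":[0,0,0],"fingers":38}
  ]
}}

```text
time: 17.48
tool_pos: [0.4916, -0.2681, 0.0054]
orientation: [-3.07, 0.668, -0.001]
contact_force: [-0.9, 0.6, 3.3]
grip_width: 0.0458
```

Request:
{"api": "send_rows", "payload": {
  "steps": [
    {"xyz":[0,0,-5],"rotation":[0,0,0],"fingers":38},
    {"xyz":[0,0,-15],"rotation":[0,0,0],"fingers":38},
    {"xyz":[0,0,-25],"rotation":[0,0,0],"fingers":38},
    {"xyz":[0,0,-30],"rotation":[0,0,0],"fingers":38},
    {"xyz":[0,0,-30],"rotation":[0,0,0],"fingers":38},
    {"xyz":[0,0,-30],"rotation":[0,0,0],"fingers":38},
    {"xyz":[0,0,-30],"rotation":[0,0,0],"fingers":38},
    {"xyz":[0,0,-30],"rotation":[0,0,0],"fingers":38},
    {"xyz":[0,0,-30],"rotation":[0,0,0],"fingers":38},
    {"xyz":[0,0,0],"rotation":[0,0,0],"fingers":38},
    {"xyz":[0,0,0],"rotation":[0,0,0],"fingers":38}
  ]
}}

```text
time: 18.4
tool_pos: [0.492, -0.2683, 0.2317]
orientation: [-3.069, 0.668, -0.005]
contact_force: [0.4, 0.9, -0.9]
grip_width: 0.0459
```

```bash
python3 - <<'E'
from h import *
save('wrist','w9')
delta(.491,.0595,.235,np.radians(82.5))
E
```

```text
turn [-3.0000e-02 -5.0000e-02 -1.0705e+02] shift after [324.3 -42.9  -4.9]
turn [-4.000e-02  2.000e-02  7.295e+01] shift after [-324.3   42.9   -4.9]
tcp [ 0.4912 -0.2677  0.2301] toolx yaw -24.55 F [ 0.24 -0.98  0.03] w 0.0458 t 18.45 q [-0.22  0.37  0.83  1.85 -0.31  1.06  0.31]
```

View pics/w9.png

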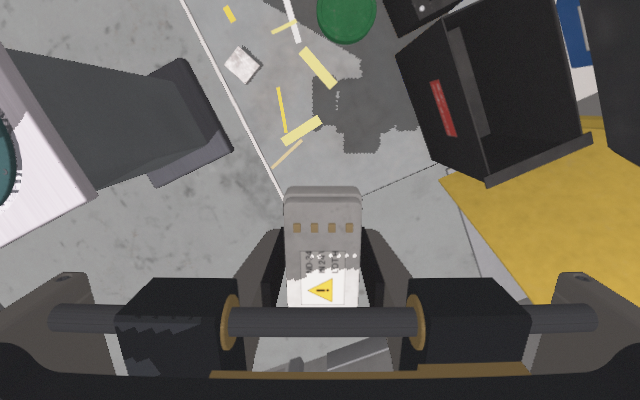

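Request:
{"api": "send_rows", "payload": {
  "steps": [
    {"xyz":[-11.4,-25,0],"rotation":[0,0,0],"fingers":38},
    {"xyz":[-11.4,-25,0],"rotation":[0,0,0],"fingers":38},
    {"xyz":[-11.4,-25,0],"rotation":[0,0,0],"fingers":38},
    {"xyz":[-11.4,-25,0],"rotation":[0,0,0],"fingers":38},
    {"xyz":[0,0,0],"rotation":[0,0,-7.1],"fingers":38},
    {"xyz":[0,0,0],"rotation":[0,0,-7.1],"fingers":38},
    {"xyz":[0,0,0],"rotation":[0,0,-7.1],"fingers":38},
    {"xyz":[0,0,0],"rotation":[0,0,-7.1],"fingers":38},
    {"xyz":[0,0,0],"rotation":[0,0,-7.1],"fingers":38},
    {"xyz":[0,0,0],"rotation":[0,0,-7.1],"fingers":38},
    {"xyz":[0,0,0],"rotation":[0,0,-7.1],"fingers":38},
    {"xyz":[0,0,0],"rotation":[0,0,-7.1],"fingers":38}
  ]
}}

```text
time: 19.45
tool_pos: [0.4902, -0.1578, 0.2283]
orientation: [-3.014, -0.881, 0.006]
contact_force: [-0.0, -0.2, -0.4]
grip_width: 0.0457
```

Request:
{"api": "send_rows", "payload": {
  "steps": [
    {"xyz":[0,0,0],"rotation":[0,0,-7.1],"fingers":38},
    {"xyz":[0,0,0],"rotation":[0,0,-7.1],"fingers":38},
    {"xyz":[0,0,0],"rotation":[0,0,-7.1],"fingers":38},
    {"xyz":[0,0,0],"rotation":[0,0,-7.1],"fingers":38},
    {"xyz":[0,0,0],"rotation":[0,0,-7.1],"fingers":38},
    {"xyz":[0,0,0],"rotation":[0,0,-7.1],"fingers":38},
    {"xyz":[0,0,0],"rotation":[0,0,-7.1],"fingers":38},
    {"xyz":[0,0,0],"rotation":[0,0,0],"fingers":38},
    {"xyz":[0,0,0],"rotation":[0,0,0],"fingers":38}
  ]
}}

```text
time: 20.2
tool_pos: [0.4905, -0.158, 0.2288]
orientation: [-2.374, -2.054, 0.003]
contact_force: [-0.0, 0.2, -1.3]
grip_width: 0.0458
```

```bash
python3 - <<'E'
from h import *
save('wrist','w10')
delta(.491,.0595,.235,np.radians(82.5))
E
```

```text
turn [-0.13  0.   -0.78] shift after [215.8 -28.1  -5.9]
turn [  0.     0.2  179.22] shift after [-215.8   28.1   -5.9]
tcp [ 0.4907 -0.1581  0.2291] toolx yaw 81.72 F [ 0.23 -0.65 -0.28] w 0.0457 t 20.25 q [-0.18  0.23  0.5   1.94 -0.13  1.    1.8 ]
```

View pics/w10.png

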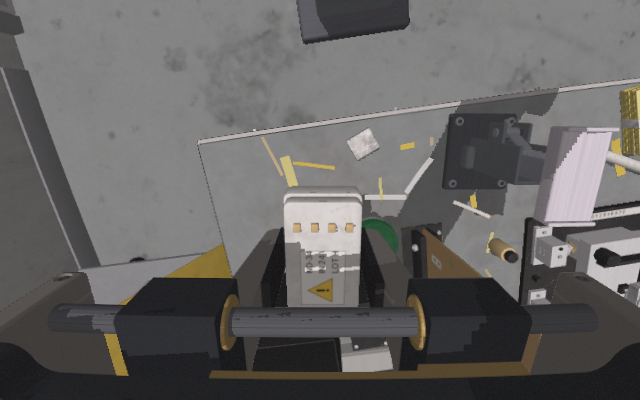

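Request:
{"api": "send_rows", "payload": {
  "steps": [
    {"xyz":[0,0,0],"rotation":[0,0,-0.75],"fingers":38},
    {"xyz":[23.8,-3.1,0],"rotation":[0,0,0],"fingers":38},
    {"xyz":[24,-3.1,0],"rotation":[0,0,0],"fingers":38},
    {"xyz":[24,-3.1,0],"rotation":[0,0,0],"fingers":38},
    {"xyz":[24,-3.1,0],"rotation":[0,0,0],"fingers":38},
    {"xyz":[24,-3.1,0],"rotation":[0,0,0],"fingers":38},
    {"xyz":[24,-3.1,0],"rotation":[0,0,0],"fingers":38},
    {"xyz":[24,-3.1,0],"rotation":[0,0,0],"fingers":38},
    {"xyz":[24,-3.1,0],"rotation":[0,0,0],"fingers":38},
    {"xyz":[24,-3.1,0],"rotation":[0,0,0],"fingers":38},
    {"xyz":[0,0,0],"rotation":[0,0,0],"fingers":38},
    {"xyz":[0,0,0],"rotation":[0,0,0],"fingers":38}
  ]
}}

```text
time: 21.25
tool_pos: [0.491, 0.0607, 0.2299]
orientation: [-2.356, -2.078, 0.001]
contact_force: [0.6, -0.2, -0.9]
grip_width: 0.0462
```

```bash
python3 - <<'E'
from h import *
save('wrist','w11'); save('side','s11')
delta(.491,.0595,.190,np.radians(82.5))
a=cv2.imread('pics/w11.png')[130:320,260:390]; cv2.imwrite('pics/w11z.png',cv2.resize(a,None,fx=4,fy=3.1,interpolation=2))
a=cv2.imread('pics/w11.png')[130:270,260:390]; cv2.imwrite('pics/w11z.png',cv2.resize(a,None,fx=4,fy=4,interpolation=2))
a=cv2.imread('pics/s11.png')[130:270,240:360]; cv2.imwrite('pics/s11z.png',cv2.resize(a,None,fx=4,fy=4,interpolation=2))
E
```

```text
turn [-0.01  0.04  0.11] shift after [ 0.9 -0.3 40. ]
turn [-6.0000e-02 -2.0000e-02 -1.7989e+02] shift after [-0.9  0.3 40. ]
tcp [0.4912 0.0585 0.23  ] toolx yaw 82.61 F [-0.49 -0.04 -0.89] w 0.0459 t 21.35 q [-0.5   0.18  0.35  1.98 -0.08  0.99  1.33]
```

View pics/w11z.png

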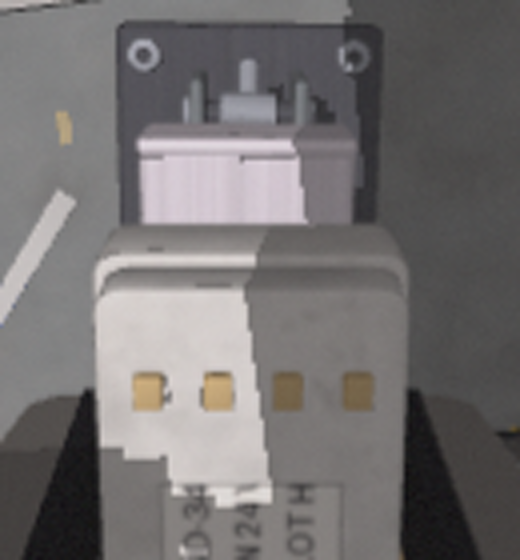

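View pics/s11z.png

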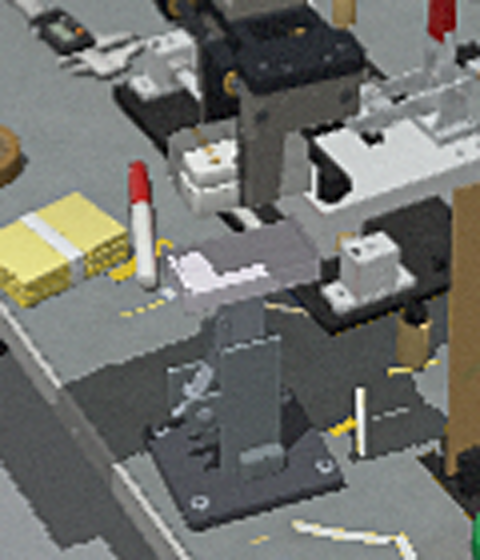

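```bash
python3 - <<'E'
from h import *
# module front top edge & saddle model
q=[(260+(u+.5)/4-.5,130+(v+.5)/4-.5) for u,v in [(98,287),(406,287)]]
m=pix2plane('w11',q,.2546); print(m.round(4))
o=get_obs(); R=Ro.from_rotvec(o['orientation'])
print('front edge rel tool mm',R.inv().apply(m-o['tool_pos'])*1e3)
# same for w7 (grasp-time) top face front edge rel to gripper at grasp: centre - 34.5
saddle_overlay('w11',.491,.0595,np.radians(-7.5),.172,(260,130,390,270),4,'w11o')
E
```

```text
[[0.4533 0.0444 0.2546]
 [0.4585 0.0855 0.2546]]
front edge rel tool mm [[-18.88274834 -35.79353442 -24.53623874]
 [ 22.53604313 -35.9337955  -24.56163964]]
```

View pics/w11o.png

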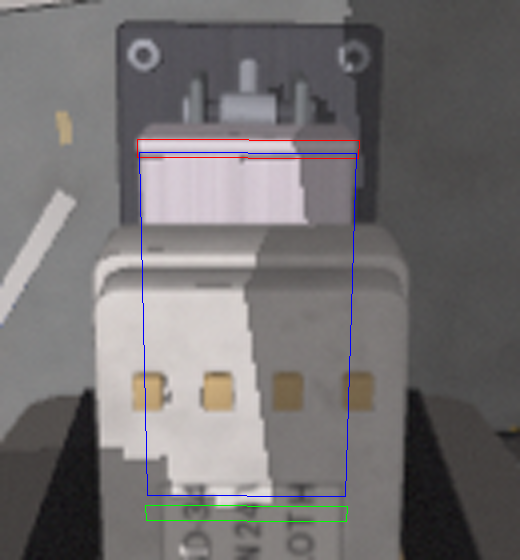

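Request:
{"api": "send_rows", "payload": {
  "steps": [
    {"xyz":[0.8,1,0],"rotation":[0,0,0],"fingers":38},
    {"xyz":[0,0,10],"rotation":[0,0,0],"fingers":38},
    {"xyz":[0,0,10],"rotation":[0,0,0],"fingers":38},
    {"xyz":[0,0,10],"rotation":[0,0,0],"fingers":38},
    {"xyz":[0,0,10],"rotation":[0,0,0],"fingers":38},
    {"xyz":[0,0,2],"rotation":[0,0,0],"fingers":38},
    {"xyz":[0,0,0],"rotation":[0,0,0],"fingers":38},
    {"xyz":[0,0,0],"rotation":[0,0,0],"fingers":38}
  ]
}}

```text
time: 22.02
tool_pos: [0.4924, 0.06, 0.188]
orientation: [-2.359, -2.075, 0.001]
contact_force: [1.1, 0.3, -0.7]
grip_width: 0.0459
```

```bash
python3 - <<'E'
from h import *
save('wrist','w12'); save('side','s12')
delta(.491,.0595,.1774,np.radians(82.5))
a=cv2.imread('pics/w12.png')[130:270,260:390]; cv2.imwrite('pics/w12z.png',cv2.resize(a,None,fx=4,fy=4,interpolation=2))
a=cv2.imread('pics/s12.png')[150:250,255:345]; cv2.imwrite('pics/s12z.png',cv2.resize(a,None,fx=6,fy=6,interpolation=2))
E
```

```text
turn [ 0.05 -0.02  0.18] shift after [-0.9 -1.7 11.1]
turn [ 3.0000e-02  7.0000e-02 -1.7982e+02] shift after [ 0.9  1.7 11.1]
tcp [0.4928 0.0601 0.1885] toolx yaw 82.68 F [-0.09 -0.98 -0.34] w 0.0459 t 22.1167 q [-0.49  0.24  0.35  2.02 -0.1   0.9   1.36]
```

View pics/w12z.png

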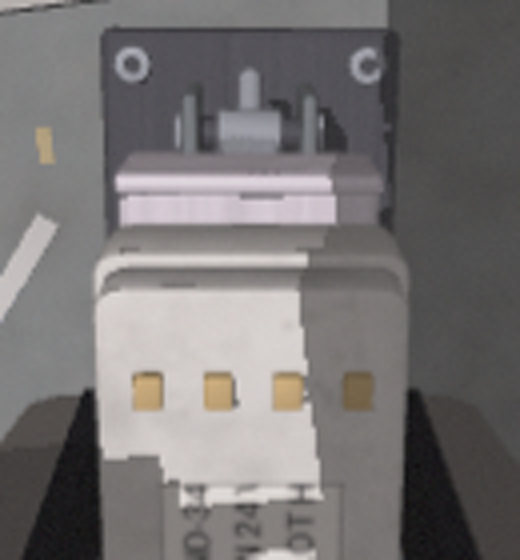

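View pics/s12z.png

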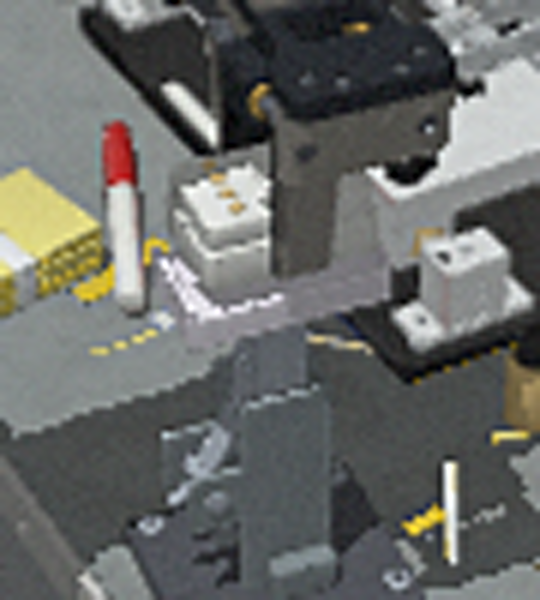

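```bash
python3 - <<'E'
from h import *
q=lambda u,v:[(260+(u+.5)/4-.5,130+(v+.5)/4-.5)]
d=np.array([np.cos(np.radians(-7.5)),np.sin(np.radians(-7.5))])
n=np.array([-d[1],d[0]])
for nm,u,v,z in [('modbot',250,228,.183),('modrim',250,263,.203),('modtop',250,290,.213),('lipin',250,192,.177),('lipout',250,172,.177),
  ('sadL',117,192,.177),('sadR',383,192,.177),('modL',97,288,.213),('modR',406,288,.213)]:
    p=pix2plane('w12',q(u,v),z)[0]; print(nm,p.round(4),'along',((p[:2]-[.491,.0595])@d*1e3).round(2),'across',((p[:2]-[.491,.0595])@n*1e3).round(2))
E
```

```text
modbot [0.4566 0.0642 0.183 ] along -34.72 across 0.13
modrim [0.4567 0.0642 0.203 ] along -34.67 across 0.15
modtop [0.4575 0.0641 0.213 ] along -33.77 across 0.17
lipin [0.4521 0.0647 0.177 ] along -39.24 across 0.11
lipout [0.4488 0.0652 0.177 ] along -42.56 across 0.1
sadL [0.4493 0.0432 0.177 ] along -39.19 across -21.59
sadR [0.4549 0.0862 0.177 ] along -39.31 across 21.8
modL [0.4546 0.0437 0.213 ] along -33.99 across -20.37
modR [0.4599 0.0849 0.213 ] along -34.11 across 21.1
```

Request:
{"api": "send_rows", "payload": {
  "steps": [
    {"xyz":[0,-1.6,0],"rotation":[0,0,0.1],"fingers":38},
    {"xyz":[0,0,2],"rotation":[0,0,0],"fingers":38},
    {"xyz":[0,0,1],"rotation":[0,0,0],"fingers":38},
    {"xyz":[0,0,0],"rotation":[0,0,0],"fingers":38},
    {"xyz":[0,0,0],"rotation":[0,0,0],"fingers":38}
  ]
}}

```text
time: 22.53
tool_pos: [0.4908, 0.0603, 0.1852]
orientation: [2.36, 2.073, 0.0]
contact_force: [-0.1, 0.3, -0.6]
grip_width: 0.0458
```

```bash
python3 - <<'E'
from h import *
save('wrist','w13'); save('side','s13')
delta(.491,.0595,.1774,np.radians(82.5))
a=cv2.imread('pics/w13.png')[150:220,270:380]; cv2.imwrite('pics/w13z.png',cv2.resize(a,None,fx=7,fy=7,interpolation=2))
E
```

```text
turn [ 0.01 -0.    0.09] shift after [-0.8  0.2  7.9]
turn [ 1.0000e-02  2.0000e-02 -1.7991e+02] shift after [ 0.8 -0.2  7.9]
tcp [0.4909 0.0603 0.1853] toolx yaw 82.59 F [-0.15 -0.07 -0.41] w 0.0456 t 22.6333 q [-0.49  0.24  0.35  2.02 -0.1   0.89  1.36]
```

View pics/w13z.png

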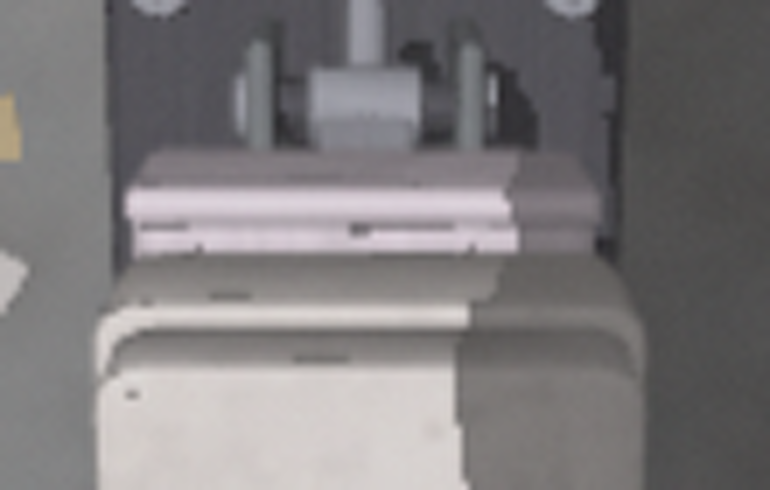

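```bash
python3 - <<'E'
from h import *
q=lambda u,v:[(270+(u+.5)/7-.5,150+(v+.5)/7-.5)]
d=np.array([np.cos(np.radians(-7.5)),np.sin(np.radians(-7.5))])
n=np.array([-d[1],d[0]]); z0=.1853-.0054
for nm,u,v,z in [('modbot',370,256,z0),('modtop',370,370,z0+.03),('lipin',370,220,.177),('lipout',370,185,.177),('sadL',127,218,.177),('sadR',600,218,.177),('modL',97,370,z0+.03),('modR',644,370,z0+.03)]:
    p=pix2plane('w13',q(u,v),z)[0]; print(nm,p.round(4),'along',((p[:2]-[.491,.0595])@d*1e3).round(2),'across',((p[:2]-[.491,.0595])@n*1e3).round(2))
E
```

```text
modbot [0.4548 0.0648 0.1799] along -36.61 across 0.49
modtop [0.4562 0.0646 0.2099] along -35.17 across 0.49
lipin [0.4521 0.0651 0.177 ] along -39.29 across 0.49
lipout [0.4488 0.0655 0.177 ] along -42.58 across 0.48
sadL [0.449  0.0429 0.177 ] along -39.46 across -21.89
sadR [0.4547 0.0861 0.177 ] along -39.51 across 21.66
modL [0.4535 0.0438 0.2099] along -35.14 across -20.51
modR [0.4589 0.0855 0.2099] along -35.19 across 21.57
```

Request:
{"api": "send_rows", "payload": {
  "steps": [
    {"xyz":[-0.5,0,1.5],"rotation":[0,0,0],"fingers":38},
    {"xyz":[0,0,1.5],"rotation":[0,0,0],"fingers":38},
    {"xyz":[0,0,0],"rotation":[0,0,0],"fingers":38}
  ]
}}

```text
time: 22.88
tool_pos: [0.4905, 0.0597, 0.1819]
orientation: [-2.36, -2.073, 0.001]
contact_force: [-0.1, 0.7, -1.1]
grip_width: 0.0457
```

Request:
{"api": "send_rows", "payload": {
  "steps": [
    {"xyz":[0,0,1],"rotation":[0,0,0],"fingers":38},
    {"xyz":[0,0,1],"rotation":[0,0,0],"fingers":38},
    {"xyz":[0,0,0],"rotation":[0,0,0],"fingers":38}
  ]
}}

```text
time: 23.13
tool_pos: [0.4906, 0.0598, 0.18]
orientation: [-2.36, -2.073, 0.0]
contact_force: [-0.4, 1.0, -1.8]
grip_width: 0.0459
```

Request:
{"api": "send_rows", "payload": {
  "steps": [
    {"xyz":[0,0,1],"rotation":[0,0,0],"fingers":38},
    {"xyz":[0,0,0],"rotation":[0,0,0],"fingers":38}
  ]
}}

```text
time: 23.3
tool_pos: [0.4907, 0.0598, 0.1791]
orientation: [-2.36, -2.073, 0.0]
contact_force: [0.2, 0.5, -0.2]
grip_width: 0.0456
```

Request:
{"api": "send_rows", "payload": {
  "steps": [
    {"xyz":[0,0,0.7],"rotation":[0,0,0],"fingers":38},
    {"xyz":[0,0,0],"rotation":[0,0,0],"fingers":38}
  ]
}}

```text
time: 23.47
tool_pos: [0.4907, 0.0598, 0.1784]
orientation: [-2.36, -2.073, 0.0]
contact_force: [-0.3, -0.1, -0.6]
grip_width: 0.0457
```

Request:
{"api": "send_rows", "payload": {
  "steps": [
    {"xyz":[0,0,0.4],"rotation":[0,0,0],"fingers":38},
    {"xyz":[0,0,0],"rotation":[0,0,0],"fingers":38}
  ]
}}

```text
time: 23.63
tool_pos: [0.4907, 0.0598, 0.1781]
orientation: [-2.36, -2.073, 0.0]
contact_force: [0.4, 0.5, 0.2]
grip_width: 0.0455
```

Request:
{"api": "send_rows", "payload": {
  "steps": [
    {"xyz":[0,0,0.4],"rotation":[0,0,0],"fingers":38},
    {"xyz":[0,0,0],"rotation":[0,0,0],"fingers":38}
  ]
}}

```text
time: 23.8
tool_pos: [0.4907, 0.0598, 0.1777]
orientation: [-2.36, -2.073, -0.0]
contact_force: [0.0, -0.0, -1.6]
grip_width: 0.0457
```

Request:
{"api": "send_rows", "payload": {
  "steps": [
    {"xyz":[0,0,0.3],"rotation":[0,0,0],"fingers":38},
    {"xyz":[0,0,0],"rotation":[0,0,0],"fingers":38}
  ]
}}

```text
time: 23.97
tool_pos: [0.4907, 0.0598, 0.1774]
orientation: [-2.36, -2.073, 0.0]
contact_force: [-0.6, -0.5, -0.0]
grip_width: 0.0459
```

Request:
{"api": "send_rows", "payload": {
  "steps": [
    {"xyz":[0,0,0.3],"rotation":[0,0,0],"fingers":38},
    {"xyz":[0,0,0],"rotation":[0,0,0],"fingers":38}
  ]
}}

```text
time: 24.13
tool_pos: [0.4907, 0.0598, 0.1771]
orientation: [2.36, 2.073, 0.0]
contact_force: [-0.0, 0.6, -0.9]
grip_width: 0.0459
```

Request:
{"api": "send_rows", "payload": {
  "steps": [
    {"xyz":[0,0,0.3],"rotation":[0,0,0],"fingers":38},
    {"xyz":[0,0,0],"rotation":[0,0,0],"fingers":38}
  ]
}}

```text
time: 24.3
tool_pos: [0.4908, 0.0598, 0.177]
orientation: [-2.36, -2.073, -0.0]
contact_force: [-0.5, -0.5, 1.5]
grip_width: 0.0454
```

```bash
python3 - <<'E'
from h import *
save('wrist','w14'); save('side','s14')
delta(.491,.0595,.1774,np.radians(82.5))
a=cv2.imread('pics/w14.png')[150:220,270:380]; cv2.imwrite('pics/w14z.png',cv2.resize(a,None,fx=7,fy=7,interpolation=2))
a=cv2.imread('pics/s14.png')[150:250,255:345]; cv2.imwrite('pics/s14z.png',cv2.resize(a,None,fx=6,fy=6,interpolation=2))
E
```

```text
turn [ 0.01 -0.01  0.09] shift after [-0.3  0.3 -0.4]
turn [ 1.0000e-02  1.0000e-02 -1.7991e+02] shift after [ 0.3 -0.3 -0.4]
tcp [0.4908 0.0598 0.177 ] toolx yaw 82.59 F [-0.55 -0.02  2.32] w 0.0458 t 24.4 q [-0.48  0.25  0.34  2.03 -0.11  0.87  1.36]
```

View pics/w14z.png

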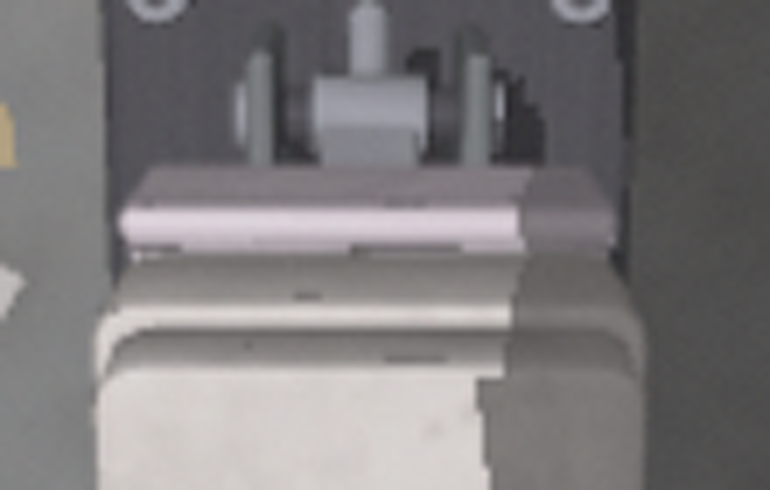

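View pics/s14z.png

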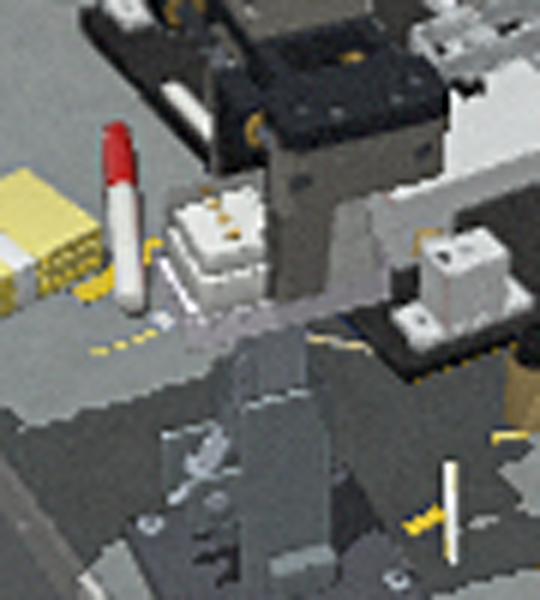

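Seated, with about 2 N of contact at floor height and a sliver of floor visible at the front lip. Releasing.

Request:
{"api": "send_rows", "payload": {
  "steps": [
    {"xyz":[0,0,0],"rotation":[0,0,0],"fingers":48},
    {"xyz":[0,0,0],"rotation":[0,0,0],"fingers":56},
    {"xyz":[0,0,0],"rotation":[0,0,0],"fingers":70},
    {"xyz":[0,0,0],"rotation":[0,0,0],"fingers":80},
    {"xyz":[0,0,0],"rotation":[0,0,0],"fingers":80},
    {"xyz":[0,0,0],"rotation":[0,0,0],"fingers":80},
    {"xyz":[0,0,0],"rotation":[0,0,0],"fingers":80}
  ]
}}

```text
time: 24.98
tool_pos: [0.4907, 0.0598, 0.1768]
orientation: [2.36, 2.073, -0.0]
contact_force: [-0.7, 0.6, 0.9]
grip_width: 0.0798
```

Request:
{"api": "send_rows", "payload": {
  "steps": [
    {"xyz":[0,0,-10],"rotation":[0,0,0],"fingers":80},
    {"xyz":[0,0,-20],"rotation":[0,0,0],"fingers":80},
    {"xyz":[0,0,-20],"rotation":[0,0,0],"fingers":80},
    {"xyz":[0,0,-20],"rotation":[0,0,0],"fingers":80},
    {"xyz":[0,0,-20],"rotation":[0,0,0],"fingers":80},
    {"xyz":[0,0,-20],"rotation":[0,0,0],"fingers":80},
    {"xyz":[0,0,0],"rotation":[0,0,0],"fingers":80},
    {"xyz":[0,0,0],"rotation":[0,0,0],"fingers":80}
  ]
}}

```text
time: 25.65
tool_pos: [0.4913, 0.0599, 0.2881]
orientation: [2.36, 2.072, 0.004]
contact_force: [-0.5, 0.2, -0.8]
grip_width: 0.0802
```

```bash
python3 - <<'E'
from h import *
save('wrist','w15'); save('side','s15'); save('top','t15')
delta(.491,.0595,.3,np.radians(82.5))
saddle_overlay('w15',.491,.0595,np.radians(-7.5),.172,(260,130,390,270),4,'w15o')
a=cv2.imread('pics/s15.png')[150:250,255:345]; cv2.imwrite('pics/s15z.png',cv2.resize(a,None,fx=6,fy=6,interpolation=2))
E
```

```text
turn [-0.09  0.04  0.09] shift after [ -0.1   1.  -14.1]
turn [-6.0000e-02 -1.5000e-01 -1.7991e+02] shift after [  0.1  -1.  -14.1]
tcp [0.49   0.0597 0.2859] toolx yaw 82.59 F [ 0.43 -0.65 -0.74] w 0.0802 t 25.8 q [-0.51  0.12  0.36  1.91 -0.05  1.12  1.3 ]
```

View pics/w15o.png

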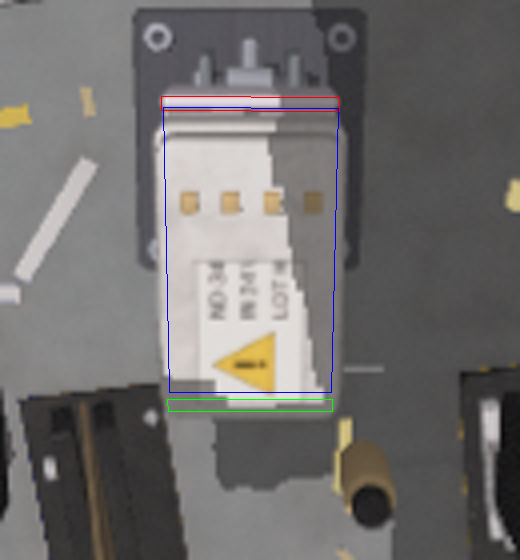

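View pics/s15z.png

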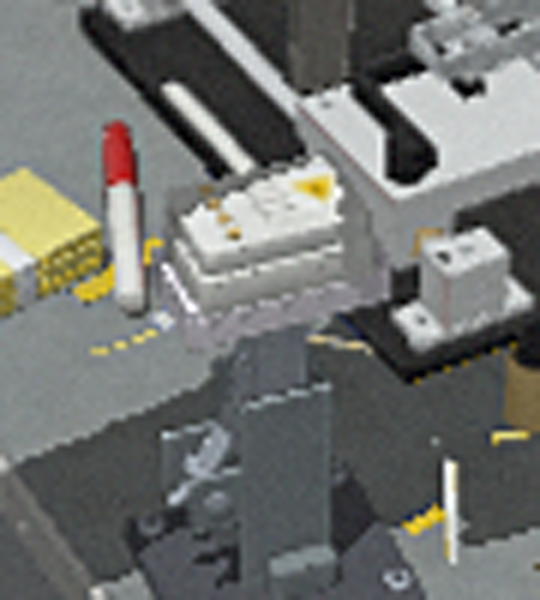

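View pics/t15.png

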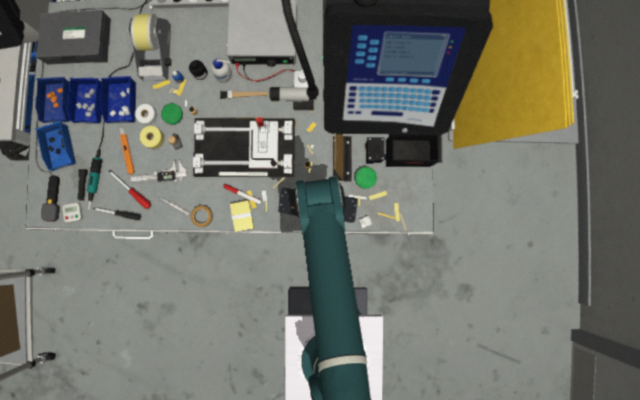

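```bash
python3 - <<'E'
from h import *
a=cv2.imread('pics/w15.png')[150:245,290:355]; cv2.imwrite('pics/w15z.png',cv2.resize(a,None,fx=6,fy=6,interpolation=2))
E
```

```text
(no output)
```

View pics/w15z.png

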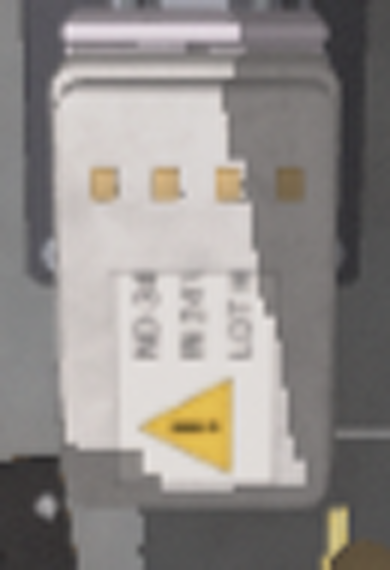

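```bash
python3 - <<'E'
from h import *
q=[(290+(u+.5)/6-.5,150+(v+.5)/6-.5) for u,v in [(57,88),(337,88),(326,506),(65,506)]]
m=pix2plane('w15',q,.202); c=m.mean(0); L=[np.linalg.norm(m[i]-m[i-1]).round(4) for i in range(4)]
d=-(m[0]+m[1]-m[2]-m[3]); print(c,L,np.degrees(np.arctan2(d[1],d[0])))
t=np.radians(-7.5); v=c[:2]-[.491,.0595]; print('along',v@[np.cos(t),np.sin(t)]*1e3,'across',v@[-np.sin(t),np.cos(t)]*1e3)
E
```

```text
[0.48944347 0.0598427  0.202     ] [np.float64(0.0687), np.float64(0.0424), np.float64(0.0687), np.float64(0.0425)] -7.6380633683359465
along -1.5879468088475663 across 0.13660354490492838
```

```bash
python3 - <<'E'
from h import *
print(hand_in(), get_obs()['time'])
E
```

```text
the job is handed in; nothing more can be done
the job is handed in; nothing more can be done
```

The column is raised by three clicks and resting on its pawl, the relay module is in the nest, and the job is handed in. The robot's clock stood at about 26 s at the last reading, against the 72 s limit.

- **Column:** It started in the lowest notch. The pull rose to about 10–12 N and fell back three times, at roughly +8.5, +18 and +27.5 mm. I lifted to about +31 mm and eased down until the pawl carried the load (wrist force near zero). It came to rest about 28 mm above its start, and I let go there. With the gripper clear, the camera picture matched a nest floor at 172 mm.
- **Module:** I set it down with about 2 N of contact and released it. The last wrist picture shows it right way up and flat, aligned to about 0.1°. I measured it 0.1 mm off centre across the saddle and 1.6 mm off along it, towards the front lip. My two estimates of the offset along the saddle disagree. Allowing for a 0.7 mm bias seen at the lip, it is nearer 0.9 mm. Both are inside the 2.5 mm of play.
- **Bystanders:** They look untouched in the last pictures by eye; I did not measure them. The arm stood clear at hand-in, with the tool tip at about 0.286 m. The state returned no verdict, so I could not confirm the judged forces directly.

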